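Shake-check the emptied parts tins

TASK

These three parts tins should be empty, but one still has a steel ball inside. Take them one at a time: lift the tin clear of the bench, rock it well over (some 30 degrees) to one side and then the other to feel for a rattle or extra weight, and at once put it away: an empty tin flat in a free bay of the plywood tray, the one with the ball level on the middle of the scale's pan. Check all three this way, set them down gently, and leave the other things on the bench where they are.

Things in the scene. Friction and masses are not known exactly. Their poses are not given: they have to be found in the camera images.
- tin_a_c (a point): centre (half-way up, 32 mm above its underside) of one of three outwardly identical closed bare steel parts tins, 130 mm long (x) by 54 mm wide (y) by 64 mm high (z), the lid fixed shut; an empty tin weighs 160 to 200 g. Exactly one of the three, a different one each time, still has a 38 mm steel ball of 200 to 250 g loose inside that rolls and knocks when the tin is tipped. At the start all three stand level on the table (z = 0), turned any way
- tin_b_c (a point): centre (half-way up, 32 mm above its underside) of one of three outwardly identical closed bare steel parts tins, 130 mm long (x) by 54 mm wide (y) by 64 mm high (z), the lid fixed shut; an empty tin weighs 160 to 200 g. Exactly one of the three, a different one each time, still has a 38 mm steel ball of 200 to 250 g loose inside that rolls and knocks when the tin is tipped. At the start all three stand level on the table (z = 0), turned any way
- tin_c_c (a point): centre (half-way up, 32 mm above its underside) of one of three outwardly identical closed bare steel parts tins, 130 mm long (x) by 54 mm wide (y) by 64 mm high (z), the lid fixed shut; an empty tin weighs 160 to 200 g. Exactly one of the three, a different one each time, still has a 38 mm steel ball of 200 to 250 g loose inside that rolls and knocks when the tin is tipped. At the start all three stand level on the table (z = 0), turned any way
- tray: fixed low plywood returns tray 158 mm (x) by 186 mm (y), with two bays side by side divided by a wall along x; origin at the centre of its underside on the table, inner floor 6 mm up, walls 6 mm thick rising to 20 mm; the tray is on one side of the tins, the scale on the other, and they trade sides
- bay0 (a point): centre of one bay's floor, 45 mm to the tray's -y side; the bay is 146 mm (tray x) by 84 mm (tray y) inside, so a tin lies in it with its length along the tray's x. Axes as the tray's
- bay1 (a point): centre of the other bay's floor, 45 mm to the tray's +y side; same size and axes
- scale: fixed grey spring scale with a flat aluminium pan on top, base 170 mm (x) by 130 mm (y); origin at the centre of its underside on the table
- pan_top (a point): centre of the pan's upper face, 86 mm above the table when unloaded; the pan is 180 mm (scale x) by 120 mm (scale y) with a 5 mm high lip 3 mm thick all round, always level; a tin goes on it with its length along the scale's x. Axes as the scale's
- pan (a joint): how far the pan has sunk under its load, m, 0 when unloaded; spring of 180 N/m with light damping, stop at 0.035: an empty tin sinks it 9 to 11 mm, the tin with the ball 20 to 25 mm
- glue: loose upright white bottle, 54 mm diameter, 170 mm tall; stands beyond the tins to one side; origin at the centre of its underside
- sprayer: loose upright bare-metal can, 54 mm diameter, 150 mm tall; stands beyond the tins to the other side; origin at the centre of its underside
- jar: loose amber glass jar, 52 mm diameter, 65 mm tall; stands in the middle among the tins; origin at the centre of its underside
- wrench: loose open-ended wrench, 180 mm long, lying flat and crosswise beyond the left-hand place, about 15 mm high; origin at its middle on the underside, x along it
- hammer: loose hammer, 240 mm long, lying crosswise beyond the tins, 26 mm high, its 95 mm wide head at the +x end; origin at its middle on the underside, x along it
- tape: loose roll of paper tape lying flat, 90 mm diameter, 45 mm high; origin at the centre of its underside
- offcut: loose block of light wood 100 x 70 x 40 mm high; origin at the centre of its underside
Mind the look-alikes: they are no part of the job. Of the things shaped like the tray, the plywood one is meant.

How it is judged:
On the way, in this order (a step that is already met when the one before it is completed fails the run):
1. the first tin, lifted clear, is rocked over to one side (more than 0.3 rad from level) (((height (world z) of tin_a_c above 0.12 m and angle between tin_a_c's own z axis and vertical above 0.3 rad) or (height (world z) of tin_b_c above 0.12 m and angle between tin_b_c's own z axis and vertical above 0.3 rad) or (height (world z) of tin_c_c above 0.12 m and angle between tin_c_c's own z axis and vertical above 0.3 rad))), for 0.02 s.
2. the first tin comes back through level (within 0.15 rad), still lifted (((height (world z) of tin_a_c above 0.12 m and angle between tin_a_c's own z axis and vertical below 0.15 rad) or (height (world z) of tin_b_c above 0.12 m and angle between tin_b_c's own z axis and vertical below 0.15 rad) or (height (world z) of tin_c_c above 0.12 m and angle between tin_c_c's own z axis and vertical below 0.15 rad))), for 0.02 s.
3. the first tin is rocked over again (more than 0.3 rad) (((height (world z) of tin_a_c above 0.12 m and angle between tin_a_c's own z axis and vertical above 0.3 rad) or (height (world z) of tin_b_c above 0.12 m and angle between tin_b_c's own z axis and vertical above 0.3 rad) or (height (world z) of tin_c_c above 0.12 m and angle between tin_c_c's own z axis and vertical above 0.3 rad))), for 0.02 s.
4. with one tin put away in a tray bay or on the pan, the second tin, lifted clear, is rocked over to one side (more than 0.3 rad from level) ((((x of tin_a_c in the frame of tray between -0.03 and 0.03 m and y of tin_a_c in the frame of tray between -0.08 and 0.08 m and z of tin_a_c in the frame of tray between 0.033 and 0.043 m and angle between tin_a_c's own z axis and vertical below 0.07 rad) or (horizontal distance between tin_a_c and pan_top below 0.045 m and z of tin_a_c in the frame of pan_top between 0.027 and 0.037 m and angle between tin_a_c's own z axis and vertical below 0.07 rad)) or ((x of tin_b_c in the frame of tray between -0.03 and 0.03 m and y of tin_b_c in the frame of tray between -0.08 and 0.08 m and z of tin_b_c in the frame of tray between 0.033 and 0.043 m and angle between tin_b_c's own z axis and vertical below 0.07 rad) or (horizontal distance between tin_b_c and pan_top below 0.045 m and z of tin_b_c in the frame of pan_top between 0.027 and 0.037 m and angle between tin_b_c's own z axis and vertical below 0.07 rad)) or ((x of tin_c_c in the frame of tray between -0.03 and 0.03 m and y of tin_c_c in the frame of tray between -0.08 and 0.08 m and z of tin_c_c in the frame of tray between 0.033 and 0.043 m and angle between tin_c_c's own z axis and vertical below 0.07 rad) or (horizontal distance between tin_c_c and pan_top below 0.045 m and z of tin_c_c in the frame of pan_top between 0.027 and 0.037 m and angle between tin_c_c's own z axis and vertical below 0.07 rad))) and ((height (world z) of tin_a_c above 0.12 m and angle between tin_a_c's own z axis and vertical above 0.3 rad) or (height (world z) of tin_b_c above 0.12 m and angle between tin_b_c's own z axis and vertical above 0.3 rad) or (height (world z) of tin_c_c above 0.12 m and angle between tin_c_c's own z axis and vertical above 0.3 rad))), for 0.02 s.
5. the second tin comes back through level (within 0.15 rad), still lifted (((height (world z) of tin_a_c above 0.12 m and angle between tin_a_c's own z axis and vertical below 0.15 rad) or (height (world z) of tin_b_c above 0.12 m and angle between tin_b_c's own z axis and vertical below 0.15 rad) or (height (world z) of tin_c_c above 0.12 m and angle between tin_c_c's own z axis and vertical below 0.15 rad))), for 0.02 s.
6. the second tin is rocked over again (more than 0.3 rad) (((height (world z) of tin_a_c above 0.12 m and angle between tin_a_c's own z axis and vertical above 0.3 rad) or (height (world z) of tin_b_c above 0.12 m and angle between tin_b_c's own z axis and vertical above 0.3 rad) or (height (world z) of tin_c_c above 0.12 m and angle between tin_c_c's own z axis and vertical above 0.3 rad))), for 0.02 s.
7. with two tins put away in tray bays or on the pan, the third tin, lifted clear, is rocked over to one side (more than 0.3 rad from level) (((((x of tin_a_c in the frame of tray between -0.03 and 0.03 m and y of tin_a_c in the frame of tray between -0.08 and 0.08 m and z of tin_a_c in the frame of tray between 0.033 and 0.043 m and angle between tin_a_c's own z axis and vertical below 0.07 rad) or (horizontal distance between tin_a_c and pan_top below 0.045 m and z of tin_a_c in the frame of pan_top between 0.027 and 0.037 m and angle between tin_a_c's own z axis and vertical below 0.07 rad)) and ((x of tin_b_c in the frame of tray between -0.03 and 0.03 m and y of tin_b_c in the frame of tray between -0.08 and 0.08 m and z of tin_b_c in the frame of tray between 0.033 and 0.043 m and angle between tin_b_c's own z axis and vertical below 0.07 rad) or (horizontal distance between tin_b_c and pan_top below 0.045 m and z of tin_b_c in the frame of pan_top between 0.027 and 0.037 m and angle between tin_b_c's own z axis and vertical below 0.07 rad))) or (((x of tin_a_c in the frame of tray between -0.03 and 0.03 m and y of tin_a_c in the frame of tray between -0.08 and 0.08 m and z of tin_a_c in the frame of tray between 0.033 and 0.043 m and angle between tin_a_c's own z axis and vertical below 0.07 rad) or (horizontal distance between tin_a_c and pan_top below 0.045 m and z of tin_a_c in the frame of pan_top between 0.027 and 0.037 m and angle between tin_a_c's own z axis and vertical below 0.07 rad)) and ((x of tin_c_c in the frame of tray between -0.03 and 0.03 m and y of tin_c_c in the frame of tray between -0.08 and 0.08 m and z of tin_c_c in the frame of tray between 0.033 and 0.043 m and angle between tin_c_c's own z axis and vertical below 0.07 rad) or (horizontal distance between tin_c_c and pan_top below 0.045 m and z of tin_c_c in the frame of pan_top between 0.027 and 0.037 m and angle between tin_c_c's own z axis and vertical below 0.07 rad))) or (((x of tin_b_c in the frame of tray between -0.03 and 0.03 m and y of tin_b_c in the frame of tray between -0.08 and 0.08 m and z of tin_b_c in the frame of tray between 0.033 and 0.043 m and angle between tin_b_c's own z axis and vertical below 0.07 rad) or (horizontal distance between tin_b_c and pan_top below 0.045 m and z of tin_b_c in the frame of pan_top between 0.027 and 0.037 m and angle between tin_b_c's own z axis and vertical below 0.07 rad)) and ((x of tin_c_c in the frame of tray between -0.03 and 0.03 m and y of tin_c_c in the frame of tray between -0.08 and 0.08 m and z of tin_c_c in the frame of tray between 0.033 and 0.043 m and angle between tin_c_c's own z axis and vertical below 0.07 rad) or (horizontal distance between tin_c_c and pan_top below 0.045 m and z of tin_c_c in the frame of pan_top between 0.027 and 0.037 m and angle between tin_c_c's own z axis and vertical below 0.07 rad)))) and ((height (world z) of tin_a_c above 0.12 m and angle between tin_a_c's own z axis and vertical above 0.3 rad) or (height (world z) of tin_b_c above 0.12 m and angle between tin_b_c's own z axis and vertical above 0.3 rad) or (height (world z) of tin_c_c above 0.12 m and angle between tin_c_c's own z axis and vertical above 0.3 rad))), for 0.02 s.
8. the third tin comes back through level (within 0.15 rad), still lifted (((height (world z) of tin_a_c above 0.12 m and angle between tin_a_c's own z axis and vertical below 0.15 rad) or (height (world z) of tin_b_c above 0.12 m and angle between tin_b_c's own z axis and vertical below 0.15 rad) or (height (world z) of tin_c_c above 0.12 m and angle between tin_c_c's own z axis and vertical below 0.15 rad))), for 0.02 s.
9. the third tin is rocked over again (more than 0.3 rad) (((height (world z) of tin_a_c above 0.12 m and angle between tin_a_c's own z axis and vertical above 0.3 rad) or (height (world z) of tin_b_c above 0.12 m and angle between tin_b_c's own z axis and vertical above 0.3 rad) or (height (world z) of tin_c_c above 0.12 m and angle between tin_c_c's own z axis and vertical above 0.3 rad))), for 0.02 s.
At the end, for the whole second after the job is handed in: The tin with the ball stands level on the pan, within 45 mm of its middle, the pan sunk 15.5 to 32 mm and still; the other two lie flat on the floors of the tray's bays (centres within 30 mm of the tray's middle along its x, 80 mm along y), tilted under 0.07 rad ((((horizontal distance between tin_a_c and pan_top below 0.045 m and z of tin_a_c in the frame of pan_top between 0.027 and 0.037 m and angle between tin_a_c's own z axis and vertical below 0.07 rad) and (x of tin_b_c in the frame of tray between -0.03 and 0.03 m and y of tin_b_c in the frame of tray between -0.08 and 0.08 m and z of tin_b_c in the frame of tray between 0.033 and 0.043 m and angle between tin_b_c's own z axis and vertical below 0.07 rad) and (x of tin_c_c in the frame of tray between -0.03 and 0.03 m and y of tin_c_c in the frame of tray between -0.08 and 0.08 m and z of tin_c_c in the frame of tray between 0.033 and 0.043 m and angle between tin_c_c's own z axis and vertical below 0.07 rad)) or ((horizontal distance between tin_b_c and pan_top below 0.045 m and z of tin_b_c in the frame of pan_top between 0.027 and 0.037 m and angle between tin_b_c's own z axis and vertical below 0.07 rad) and (x of tin_a_c in the frame of tray between -0.03 and 0.03 m and y of tin_a_c in the frame of tray between -0.08 and 0.08 m and z of tin_a_c in the frame of tray between 0.033 and 0.043 m and angle between tin_a_c's own z axis and vertical below 0.07 rad) and (x of tin_c_c in the frame of tray between -0.03 and 0.03 m and y of tin_c_c in the frame of tray between -0.08 and 0.08 m and z of tin_c_c in the frame of tray between 0.033 and 0.043 m and angle between tin_c_c's own z axis and vertical below 0.07 rad)) or ((horizontal distance between tin_c_c and pan_top below 0.045 m and z of tin_c_c in the frame of pan_top between 0.027 and 0.037 m and angle between tin_c_c's own z axis and vertical below 0.07 rad) and (x of tin_a_c in the frame of tray between -0.03 and 0.03 m and y of tin_a_c in the frame of tray between -0.08 and 0.08 m and z of tin_a_c in the frame of tray between 0.033 and 0.043 m and angle between tin_a_c's own z axis and vertical below 0.07 rad) and (x of tin_b_c in the frame of tray between -0.03 and 0.03 m and y of tin_b_c in the frame of tray between -0.08 and 0.08 m and z of tin_b_c in the frame of tray between 0.033 and 0.043 m and angle between tin_b_c's own z axis and vertical below 0.07 rad))) and value of joint pan between 0.0155 and 0.032 m and velocity of joint pan between -0.02 and 0.02 m/s); the robot touches nothing.
It fails at once if another thing on the bench is moved more than 30 mm (distance of any of glue, sprayer, jar, wrench, hammer, tape, offcut from where it was at the start of the episode above 0.03 m).
It fails at once if the bottle, can or jar is tipped over (angle between any of glue, sprayer, jar's own z axis and vertical above 0.6 rad).
It fails at once if the tray or the scale is struck with more than 80 N (contact force between any of tray, scale and anything else above 80 N).
It also fails if it takes over 72 s, if anything falls off the work surface, if the arm or the gripper's body presses on something with over 40 N, if the wrist force passes 120 N, or if a joint passes its speed limit or range.

ROBOT

A 7-joint arm with a two-finger parallel gripper is mounted at the origin on the work surface. World frame = base frame: x ahead of the robot, y to its left, z up, the work surface at z = 0. Lengths are in m, angles in rad, forces in N, time in s.
With the tool pointing down it reaches from about 0.35 to 0.9 m from the base axis. Payload 8.1 kg.
Tool frame: the origin (TCP) lies at the centre of the arm's flange, where the gripper is bolted on; the fingertips stand 178 mm ahead of it and the grasp point (between the pads) lies 159 mm ahead of it; z points along the fingers, y is the direction in which the jaws open and shut (so a half turn about z gives the same grasp; the last joint's range is limited). The gripper opens to 92 mm and grips with 3 to 60 N. Pads are 19 mm wide; open, the fingers measure 130 mm over their backs; the gripper's body (75 mm by 190 mm) begins 47 mm behind the grasp point.
Start: joints at [1.074, 0.434, 0.025, 1.573, -0.012, 1.134, -0.075], TCP at [0.24, -0.577, 0.405] pointing down, gripper open.
Joint ranges: [-2.62, 2.62], [-0.44, 2.09], [-1.27, 1.32], [0.08, 2.57], [-1.32, 4.46], [0.12, 2], [-2.74, 2.74]. Speed limits (rad/s): [2.22, 2.22, 3.01, 3.01, 3.14, 3.14, 3.14].

INTERFACE

Orientations are given as a rotation vector (axis times angle).
In Python, from cell import arm gives the robot as it stands. The module is installed in compiled form; this text tells all that it offers.
- The arm moves only by the tool move_arm, never from a script. Its argument "steps" is a list of rows, each a list of 4 numbers: the shift along the tool's x, y, z in mm, then the turn about the tool's z in rad. In form: [[x, y, z, twist], ...]. A call has 1 to 20 rows; each row is the pose to reach, as a shift and turn from the pose commanded when the call began, along the tool's axes at that moment; what a row does not reach only later rows make up. A row lasts 1/8 s, in which the tool goes at most 62.5 mm and 10.7 degrees, less where a joint would pass 70% of its speed; a pose out of reach is approached as far as the arm can. A call with a gripper value outside its range is refused whole. "grip" is the finger opening in mm, from 0 to 91.8, set as the call begins (left out, the last holds). The fingers move at their own pace and stop on an object; "grip_force" is the grip in N (left out, the last holds). Time passes only in rows, so rows that repeat a pose let the fingers close. It gives the time, the measured TCP pose, the force and the opening at its end, in the units of the state.
- arm.observe(): the state, without advancing time (a new reading comes with each control period).
- arm.get_image(name): name is "scene" or "top" or "wrist"; returns the picture (400x640x3 uint8, red, green, blue); there is no depth.
- arm.camera_info(name): a dict with "mtx" (3x3 intrinsics, pixels), "pose" (4x4, takes a point from camera to world coordinates); the wrist camera has in their place "T_tool_cam" (4x4, takes a point from camera to tool coordinates, whose origin is the TCP and whose axes are the flange's). Camera axes: x right, y down, z forward; pixel columns grow to the right and rows downward; lengths in m; the calibration is good to about 2 mm. A picture is of the moment at which its call begins: read the wrist's pose just before it. camera_info takes no time and is no camera call.
- arm.sign_off(): hands the job in, once; it reports no verdict.
The state is a dict: "clock": time; "joints": joint angles; "dq": joint speeds; "joint_efforts": joint torques, N m; "position": TCP position; "ee_rot": TCP orientation; "force": force on the tool from outside, world axes, zero at the start; "ft_torque": the same for the moment, N m; "width": opening from 0.0 (shut) to 1.0 (fully open).
Only numpy, scipy, OpenCV 4.12 (cv2) and the standard library are available. Lean on these libraries where they do the work, as an engineer would, in place of code of your own. Each camera call takes 0.05 s, during which the arm holds its last target.

## Working session

There is one attempt and no reset: what is moved stays moved. The work goes in short steps, Python scripts to look and compute and a tool call to move; the robot and the scene stay as the last step left them, time stands still between calls to the robot, and variables do not carry over. Pictures are saved under pics/ and viewed, and the job is handed in when it is done.

Besides the shell and the picture viewer there is one more tool, called after "Emit:" by a JSON object that holds its "api" and its "payload", one argument or row to a line. move_arm: Moves the arm, as the interface text tells. Its arguments: {"type":"object","properties":{"steps":{"type":"array"},"grip":{"type":"number"},"grip_force":{"type":"number"}},"required":["steps"]}

```bash
mkdir -p pics; python3 - <<'E'
from cell import arm
import cv2,numpy as np
np.set_printoptions(precision=4,suppress=True)
s=arm.observe();print(s)
for n in("scene","top","wrist"):
    im=arm.get_image(n);cv2.imwrite(f"pics/{n}0.png",im[:,:,::-1]);i=arm.camera_info(n);print(n,{k:np.array(v).tolist() for k,v in i.items()})
E
```

```text
{'clock': 0.0, 'joints': array([ 1.0744,  0.4352,  0.025 ,  1.5741, -0.0116,  1.134 , -0.0751]), 'dq': array([ 0.0011, -0.0017,  0.0011, -0.0002, -0.0007,  0.0002,  0.001 ]), 'joint_efforts': array([ -0.0011, -66.786 ,   0.9844, -31.447 ,  -0.0605,   0.0427,
         0.0002]), 'position': array([ 0.2397, -0.5769,  0.404 ]), 'ee_rot': array([-3.0794, -0.6142,  0.0007]), 'force': array([ 0.1518,  0.3664, -1.0121]), 'ft_torque': array([0.0239, 0.0502, 0.0109]), 'width': 0.9992515538697826}
scene {'mtx': [[431.7725145466086, 0.0, 322.32518616290577], [0.0, 431.7725145466086, 191.7942444005805], [0.0, 0.0, 1.0]], 'pose': [[0.4120576415203252, 0.7498735374494157, -0.51758881160416, 1.262138049885968], [0.9110570479336211, -0.34752832447627174, 0.22180874441101395, -0.27378763551138535], [-0.013548264655758143, -0.5629509228341444, -0.8263792730974093, 1.1834357380074432], [0.0, 0.0, 0.0, 1.0]]}
top {'mtx': [[441.4422631728634, 0.0, 319.3045424668189], [0.0, 441.4422631728634, 200.93975748683079], [0.0, 0.0, 1.0]], 'pose': [[0.004784559724117026, -0.9914007817340529, 0.13077307813673106, 0.40203606268919473], [-0.9999794252198917, -0.005302211914554584, -0.003610496601315044, 0.026342714789980768], [0.0042728357259914015, -0.13075311287278157, -0.9914057526305444, 1.2899937672843178], [0.0, 0.0, 0.0, 1.0]]}
wrist {'mtx': [[317.78900953029336, 0.0, 316.2187404365775], [0.0, 317.78900953029336, 204.87996454054635], [0.0, 0.0, 1.0]], 'T_tool_cam': [[0.001035504522138437, -0.9507686201445437, -0.3098999171971836, 0.08289955315382762], [0.999999463806188, 0.000981163399760704, 0.00033121853051438127, -0.0005355909432784856], [-1.084972888087323e-05, -0.30990009400905255, 0.9507691263474324, 0.0210247308461467], [0.0, 0.0, 0.0, 1.0]]}
```

View pics/top0.png

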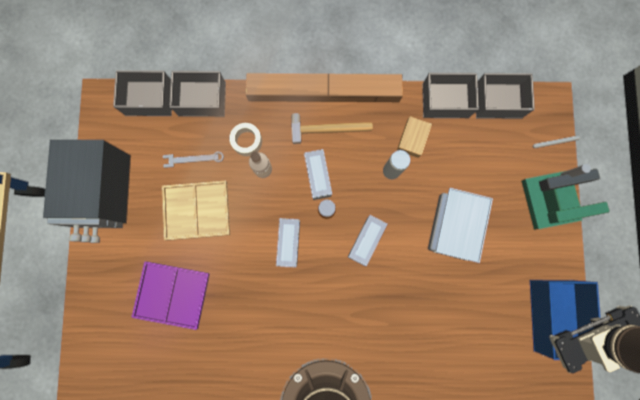

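View pics/scene0.png

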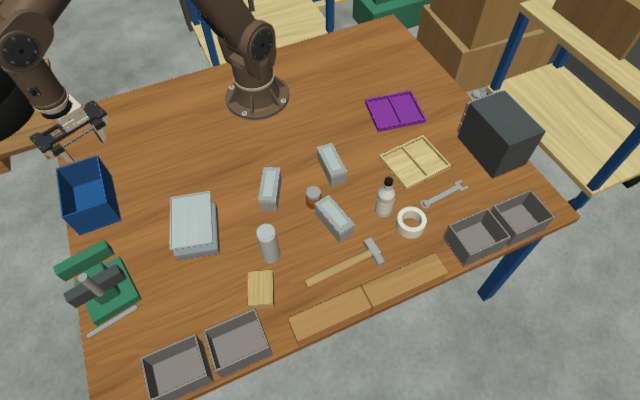

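```bash
python3 - <<'E'
import cv2
im=cv2.imread("pics/top0.png")
cv2.imwrite("pics/crA.png",cv2.resize(im[140:275,262:402],None,fx=5.5,fy=4.4*1.25*0.8,interpolation=3))
a=cv2.resize(im[170:250,150:240],None,fx=4.4,fy=4.4,interpolation=3)
b=cv2.resize(im[180:270,425:500],None,fx=4.4,fy=4.4,interpolation=3)
import numpy as np
H=max(a.shape[0],b.shape[0])
f=lambda x:cv2.copyMakeBorder(x,0,H-x.shape[0],0,10,0)
cv2.imwrite("pics/crB.png",np.hstack([f(a),f(b)]));print(f(a).shape)
E
```

```text
(396, 406, 3)
```

View pics/crA.png

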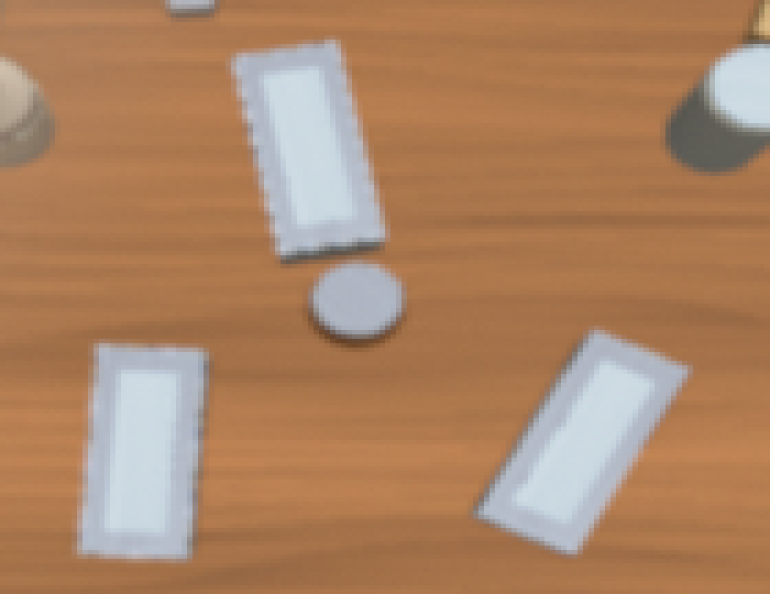

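View pics/crB.png

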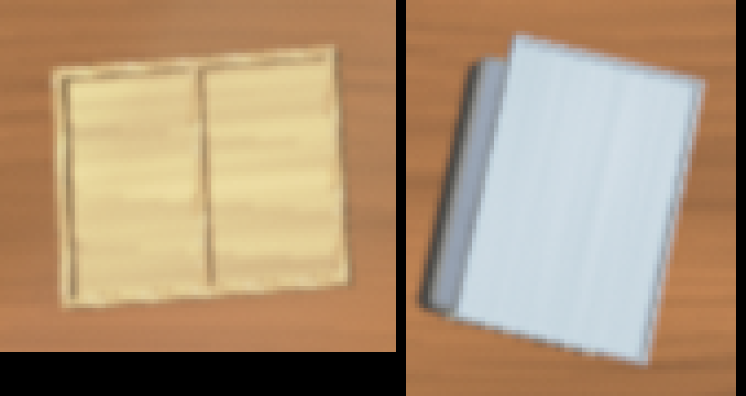

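```bash
cat > h.py <<'E'
from cell import arm
import cv2,numpy as np
from scipy.optimize import least_squares
from scipy.spatial.transform import Rotation as R
np.set_printoptions(precision=4,suppress=True)
def ray(uv,z,K,T):
    d=T[:3,:3]@np.linalg.solve(K,[*uv,1]); o=T[:3,3]; return o+d*(z-o[2])/d[2]
def top(uv,z):
    i=arm.camera_info("top");return ray(uv,z,np.array(i["mtx"]),np.array(i["pose"]))
def fit(pts,L,W):
    """pts ordered corners; side0-1 is W if short first. returns centre, yaw of long axis"""
    P=np.array(pts)[:,:2]; c=P.mean(0)
    mid=(P[0]+P[1]-P[2]-P[3])/2; o=(P[1]+P[2]-P[0]-P[3])/2
    l=[np.linalg.norm(mid),np.linalg.norm(o)]
    return c,np.arctan2(mid[1],mid[0]),l,np.arctan2(o[1],o[0])
E
python3 - <<'E'
from h import *
A=lambda p:(p[0]/5.5+262-.5+.5/5.5,p[1]/4.4+140-.5+.5/4.4)
B=lambda p,x0=0,u=150,v=170:((p[0]-x0)/4.4+u-.4,p[1]/4.4+v-.4)
D={'far':([(234,57),(338,42),(385,243),(282,260)],A,.064),'left':([(96,345),(208,350),(191,557),(80,552)],A,.064),'right':([(595,330),(690,368),(577,553),(477,515)],A,.064),
'tray':([(52,70),(335,46),(348,285),(64,306)],B,.02),'pan':([(516,35),(705,82),(648,364),(458,318)],lambda p:B(p,406,425,180),.091)}
for k,(p,f,z) in D.items():
    print(k,*fit([top(f(q),z) for q in p],0,0))
print('jar',top(A((357,300)),.065),'glue',top((262,157),.17),'spray',top((401,158),.15))
E
```

```text
far [0.6414 0.0263] 0.18814511631712516 [np.float64(0.134078891538696), np.float64(0.05416950928112609)] -1.3713129826314243
left [0.4488 0.1087] -0.0497893643834412 [np.float64(0.12988091908851454), np.float64(0.05618730661996068)] -1.621630280812711
right [ 0.4558 -0.1135] -0.4712186919824819 [np.float64(0.13067866471519735), np.float64(0.054301063047565365)] -2.020716091758268
tray [0.5425 0.3809] 0.09350640024516636 [np.float64(0.15759597200657802), np.float64(0.18609630612867004)] -1.48543486560173
pan [ 0.4971 -0.3741] -0.23695653756670318 [np.float64(0.1804216187326973), np.float64(0.11975987707343909)] -1.8089078433341466
jar [0.5444 0.0017 0.065 ] glue [0.6638 0.1713 0.17  ] spray [ 0.6679 -0.193   0.15  ]
```

```bash
cat >> h.py <<'E'
def cur():
    s=arm.observe();M=R.from_rotvec(s["ee_rot"]).as_matrix();return s,M
def plan(x,y,zg,yaw):
    """grasp point target -> tool shift mm & twist from measured pose"""
    s,M=cur();d=np.array([x,y,zg+.159])-s["position"]
    cy=np.arctan2(M[1,0],M[0,0]);tw=-(yaw-cy);tw=(tw+np.pi)%(2*np.pi)-np.pi
    return (M.T@d*1000).round(1),round(tw,3)
def st():
    s,M=cur();print("t",round(s["clock"],2),"grasp",s["position"]-[0,0,.159],"yaw",np.arctan2(M[1,0],M[0,0]).round(4),"zaxis",M[:,2],"F",s["force"],"T",s["ft_torque"],"w",s["width"]*91.8,"j7",s["joints"][6])
TINS={'left':(.4488,.1087,-.0498),'right':(.4558,-.1135,-.4712),'far':(.6414,.0263,.188)}
def end(n,o):
    x,y,a=TINS[n];return x+o*np.cos(a),y+o*np.sin(a),a
E
python3 - <<'E'
from h import *
st();x,y,a=end('left',.045);print(x,y,plan(x,y,.12,a),plan(x,y,.044,a))
E
```

```text
t 0.15 grasp [ 0.2397 -0.577   0.2452] yaw 0.3937 zaxis [-0.0006  0.001  -1.    ] F [ 0.7474 -0.1578 -0.0533] T [-0.0057 -0.0089 -0.0237] w 91.946943203066 j7 -0.07510017522814529
0.49374421063141866 0.10645992618008436 (array([ 496.8, -533.6,  125.7]), np.float64(0.444)) (array([ 496.8, -533.5,  201.7]), np.float64(0.444))
```

Emit:
{"api": "move_arm", "payload": {
  "steps": [
    [60,-65,10,0.05],
    [110,-120,20,0.1],
    [150,-160,30,0.15],
    [200,-215,40,0.2],
    [240,-260,40,0.25],
    [290,-310,50,0.3],
    [330,-355,50,0.35],
    [370,-400,60,0.4],
    [415,-445,60,0.444],
    [455,-490,60,0.444],
    [497,-534,60,0.444],
    [497,-534,60,0.444],
    [497,-534,60,0.444],
    [497,-534,60,0.444],
    [497,-534,60,0.444],
    [497,-534,60,0.444]
  ],
  "grip": 91
}}

```text
clock: 2.15
position: [0.4938, 0.1055, 0.3448]
ee_rot: [3.14, -0.082, 0.0]
force: [-0.3, 0.1, -0.4]
width: 0.992
```

```bash
python3 - <<'E'
from h import *
st();x,y,a=end('left',.045);print(plan(x,y,.12,a),plan(x,y,.044,a))
for n in("wrist","top"):
    cv2.imwrite(f"pics/{n}1.png",arm.get_image(n)[:,:,::-1])
E
```

```text
t 2.15 grasp [0.4938 0.1055 0.1858] yaw -0.0521 zaxis [ 0.0001 -0.0004 -1.    ] F [-0.3144  0.1009 -0.3588] T [ 0.006   0.0555 -0.05  ] w 91.0823869508365 j7 -2.056970501173948
(array([-0.1, -1. , 65.8]), np.float64(-0.002)) (array([ -0.1,  -1. , 141.8]), np.float64(-0.002))
```

View pics/wrist1.png

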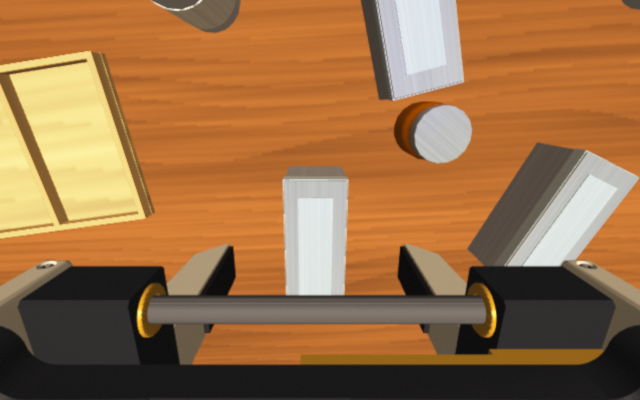

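Emit:
{"api": "move_arm", "payload": {
  "steps": [
    [0,-1,40,0],
    [0,-1,90,0],
    [0,-1,125,0],
    [0,-1,141,0],
    [0,-1,141,0]
  ]
}}

```text
clock: 2.88
position: [0.4939, 0.1075, 0.2034]
ee_rot: [3.14, -0.079, -0.002]
force: [0.1, 0.6, 0.8]
width: 0.994
```

Emit:
{"api": "move_arm", "payload": {
  "steps": [
    [0,0,0,0],
    [0,0,0,0],
    [0,0,0,0],
    [0,0,0,0],
    [0,0,0,0],
    [0,0,0,0]
  ],
  "grip": 40,
  "grip_force": 4
}}

```text
clock: 3.62
position: [0.4941, 0.1076, 0.204]
ee_rot: [3.14, -0.079, 0.001]
force: [-0.8, -0.6, 6.1]
width: 0.587
```

Emit:
{"api": "move_arm", "payload": {
  "steps": [
    [0,0,-10,0],
    [0,0,-25,0],
    [0,0,-40,0],
    [0,0,-48,0],
    [0,0,-48,0]
  ]
}}

```text
clock: 4.25
position: [0.4942, 0.1076, 0.2526]
ee_rot: [-3.14, 0.079, -0.002]
force: [0.8, 0.1, -1.2]
width: 0.591
```

```bash
python3 - <<'E'
from h import *
st()
for n in("scene",):
    cv2.imwrite(f"pics/{n}2.png",cv2.resize(arm.get_image(n)[100:250,240:440,::-1],None,fx=3,fy=3))
E
```

```text
t 4.25 grasp [0.4942 0.1076 0.0936] yaw -0.0505 zaxis [ 0.0016  0.0003 -1.    ] F [ 0.8419  0.0517 -1.217 ] T [ 0.0473 -0.0469  0.0096] w 54.296032107221066 j7 -2.1178705894730117
```

View pics/scene2.png

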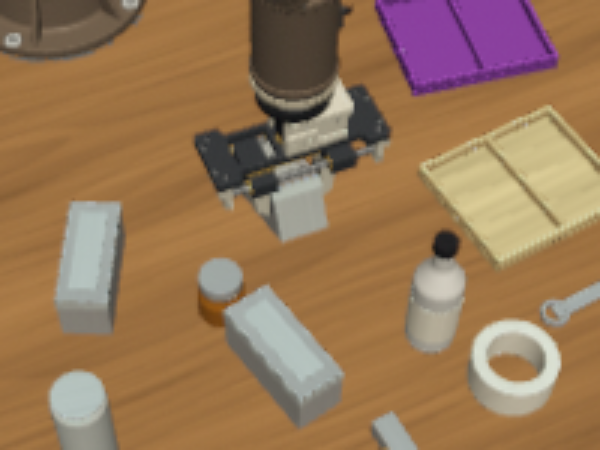

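Emit:
{"api": "move_arm", "payload": {
  "steps": [
    [0,0,0,0],
    [0,0,0,0],
    [0,0,-20,0],
    [0,0,-50,0],
    [0,0,-80,0],
    [0,0,-90,0],
    [0,0,-90,0],
    [0,0,-90,0]
  ],
  "grip": 40,
  "grip_force": 40
}}

```text
clock: 5.3
position: [0.4936, 0.1074, 0.3405]
ee_rot: [3.14, -0.079, -0.003]
force: [-0.3, -0.5, -2.8]
width: 0.582
```

```bash
python3 - <<'E'
from h import *
st()
for n in("scene",):
    a=arm.get_image(n)[100:250,240:440,::-1]
st()
b=arm.get_image("wrist")[:,:,::-1]
st()
cv2.imwrite(f"pics/s3.png",np.hstack([cv2.resize(a,(400,300)),cv2.resize(b,(400,300))]))
E
```

```text
t 5.3 grasp [0.4936 0.1074 0.1815] yaw -0.0502 zaxis [-0.0019 -0.0006 -1.    ] F [-0.2656 -0.456  -2.7725] T [ 0.0344 -0.0541 -0.0252] w 53.39475126760556 j7 -2.063219785643419
t 5.35 grasp [0.4936 0.1074 0.1815] yaw -0.0502 zaxis [-0.002  -0.0006 -1.    ] F [ 0.649   0.8597 -1.7232] T [ 0.0627 -0.0887 -0.0556] w 53.92425543554712 j7 -2.0632001048941433
t 5.4 grasp [0.4936 0.1075 0.1816] yaw -0.0502 zaxis [-0.002  -0.0005 -1.    ] F [ 0.5298 -0.4039 -2.0312] T [-0.0143 -0.0578  0.0117] w 53.795737467791724 j7 -2.0631859167219404
```

View pics/s3.png

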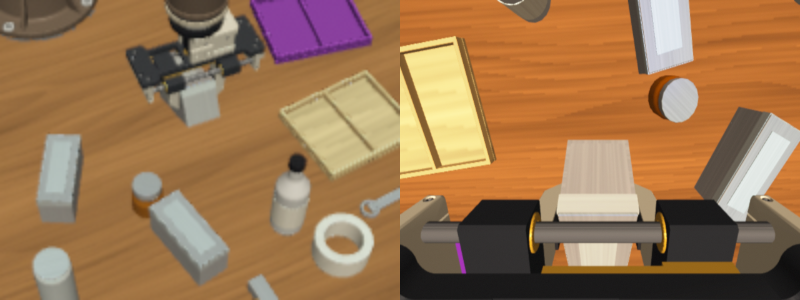

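Emit:
{"api": "move_arm", "payload": {
  "steps": [
    [0,0,20,0],
    [0,0,50,0],
    [0,0,75,0],
    [0,0,84,0],
    [0,0,84,0]
  ]
}}

```text
clock: 6.02
position: [0.4938, 0.1076, 0.2573]
ee_rot: [3.14, -0.079, -0.002]
force: [0.1, 0.1, -1.3]
width: 0.589
```

Emit:
{"api": "move_arm", "payload": {
  "steps": [
    [0,0,0,0],
    [0,0,2,0],
    [0,0,10,0],
    [0,0,20,0],
    [0,0,30,0],
    [0,0,40,0],
    [0,0,50,0],
    [0,0,53,0],
    [0,0,53,0]
  ],
  "grip": 40,
  "grip_force": 4
}}

```text
clock: 7.15
position: [0.4934, 0.1075, 0.2041]
ee_rot: [3.14, -0.079, -0.003]
force: [-0.3, 0.4, -2.0]
width: 0.585
```

```bash
python3 - <<'E'
from h import *
st()
E
```

```text
t 7.15 grasp [0.4934 0.1075 0.0451] yaw -0.0501 zaxis [-0.0018 -0.0005 -1.    ] F [-0.2978  0.3532 -1.9631] T [ 0.0289 -0.0379 -0.0155] w 53.70126140087523 j7 -2.152671432061823
```

Emit:
{"api": "move_arm", "payload": {
  "steps": [
    [0,0,0,0],
    [0,0,0,0],
    [0,0,0,0],
    [-30,0,0,0],
    [-70,0,0,0],
    [-90,0,0,0],
    [-90,0,0,0]
  ],
  "grip": 75
}}

```text
clock: 8.02
position: [0.4029, 0.1121, 0.2049]
ee_rot: [3.14, -0.077, -0.001]
force: [0.9, 0.3, -0.1]
width: 0.817
```

```bash
python3 - <<'E'
from h import *
st()
a=arm.get_image("scene")[100:250,240:440,::-1]
b=arm.get_image("wrist")[:,:,::-1]
st()
cv2.imwrite(f"pics/s4.png",np.hstack([cv2.resize(a,(400,300)),cv2.resize(b,(400,300))]))
E
```

```text
t 8.03 grasp [0.4029 0.1121 0.0459] yaw -0.049 zaxis [-0.0007 -0.0005 -1.    ] F [ 0.8612  0.265  -0.1285] T [0.0492 0.0051 0.0364] w 75.04444740057853 j7 -2.247254270503894
t 8.12 grasp [0.4049 0.1123 0.046 ] yaw -0.0503 zaxis [ 0.0013  0.0004 -1.    ] F [ 1.1149 -0.071  -0.188 ] T [-0.0368 -0.0095 -0.0377] w 74.78135974589132 j7 -2.2468360347993817
```

View pics/s4.png

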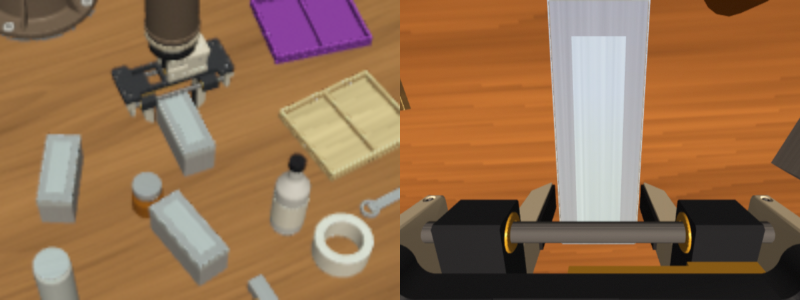

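```bash
cat >> h.py <<'E'
def wr(uv,z):
    s,M=cur();i=arm.camera_info("wrist");T=np.eye(4);T[:3,:3]=M;T[:3,3]=s["position"]
    return ray(uv,z,np.array(i["mtx"]),T@np.array(i["T_tool_cam"]))
E
python3 - <<'E'
from h import *
print(wr((312,325),.064),wr((239,0),.064),wr((400,0),.064))
E
```

```text
[0.3917 0.1147 0.064 ] [0.5207 0.1318 0.064 ] [0.5181 0.079  0.064 ]
```

Emit:
{"api": "move_arm", "payload": {
  "steps": [
    [4,0,1,0],
    [4,0,1,0],
    [4,0,1,0],
    [4,0,1,0],
    [4,0,-20,0],
    [4,0,-60,0],
    [4,0,-100,0],
    [4,0,-110,0],
    [4,0,-110,0],
    [4,0,-110,0]
  ],
  "grip": 40,
  "grip_force": 50
}}

```text
clock: 9.38
position: [0.4075, 0.1117, 0.3134]
ee_rot: [3.14, -0.079, -0.004]
force: [0.3, 0.1, -1.5]
width: 0.586
```

```bash
python3 - <<'E'
from h import *
st()
a=arm.get_image("scene")[100:250,240:440,::-1]
st()
b=arm.get_image("wrist")[:,:,::-1]
st()
cv2.imwrite(f"pics/s5.png",np.hstack([cv2.resize(a,(400,300)),cv2.resize(b,(400,300))]))
E
```

```text
t 9.38 grasp [0.4075 0.1117 0.1544] yaw -0.0502 zaxis [-0.0023 -0.0008 -1.    ] F [ 0.307   0.0854 -1.4691] T [-0.0104  0.1075 -0.0109] w 53.790859522516506 j7 -2.1325344649897287
t 9.43 grasp [0.4076 0.1117 0.1544] yaw -0.0502 zaxis [-0.0026 -0.0008 -1.    ] F [ 0.6272 -0.2457 -1.3924] T [0.0172 0.0784 0.021 ] w 53.9926527570544 j7 -2.1324486220142815
t 9.47 grasp [0.4077 0.1118 0.1545] yaw -0.0502 zaxis [-0.0024 -0.0007 -1.    ] F [ 0.8324 -0.0508 -2.4842] T [-0.0086  0.1409  0.0074] w 53.657016923237904 j7 -2.1323552493370133
```

View pics/s5.png

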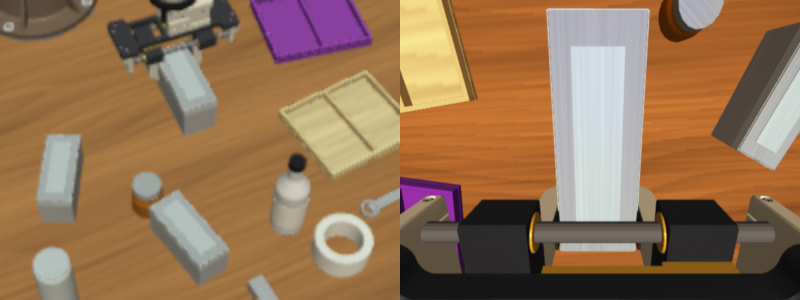

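Emit:
{"api": "move_arm", "payload": {
  "steps": [
    [0,0,30,0],
    [0,0,70,0],
    [0,0,100,0],
    [0,0,109,0],
    [0,0,109,0]
  ]
}}

```text
clock: 10.1
position: [0.4079, 0.112, 0.2053]
ee_rot: [3.14, -0.078, -0.003]
force: [1.1, -0.8, -2.1]
width: 0.586
```

Emit:
{"api": "move_arm", "payload": {
  "steps": [
    [0,0,0,0],
    [0,0,0,0],
    [0,0,-10,0],
    [0,0,-25,0],
    [0,0,-40,0],
    [0,0,-50,0],
    [0,0,-50,0]
  ],
  "grip": 40,
  "grip_force": 4
}}

```text
clock: 10.98
position: [0.4083, 0.112, 0.2566]
ee_rot: [-3.14, 0.079, -0.003]
force: [-0.3, -0.2, -1.1]
width: 0.583
```

Emit:
{"api": "move_arm", "payload": {
  "steps": [
    [0,0,0,0],
    [0,0,0,0],
    [0,0,-20,0],
    [0,0,-50,0],
    [0,0,-80,0],
    [0,0,-90,0],
    [0,0,-90,0],
    [0,0,-90,0]
  ],
  "grip": 40,
  "grip_force": 40
}}

```text
clock: 11.98
position: [0.4077, 0.1117, 0.3445]
ee_rot: [3.14, -0.079, -0.003]
force: [-0.5, -0.3, -3.1]
width: 0.59
```

```bash
python3 - <<'E'
from h import *
st()
a=arm.get_image("scene")[100:250,240:440,::-1]
st()
b=arm.get_image("wrist")[:,:,::-1]
st()
cv2.imwrite(f"pics/s6.png",np.hstack([cv2.resize(a,(400,300)),cv2.resize(b,(400,300))]))
E
```

```text
t 11.97 grasp [0.4077 0.1117 0.1855] yaw -0.0503 zaxis [-0.002  -0.0007 -1.    ] F [-0.4518 -0.3012 -3.0959] T [ 0.0421  0.1334 -0.0596] w 54.1240884699965 j7 -2.1099998328260585
t 12.03 grasp [0.4077 0.1118 0.1855] yaw -0.0502 zaxis [-0.0021 -0.0007 -1.    ] F [-0.2162  0.1486 -1.4948] T [0.0635 0.0964 0.0152] w 53.94882506734878 j7 -2.1099307556301268
t 12.07 grasp [0.4078 0.1118 0.1857] yaw -0.0502 zaxis [-0.002  -0.0006 -1.    ] F [ 0.1684  0.9684 -2.2022] T [ 0.028   0.0464 -0.0792] w 53.898134013138396 j7 -2.1098735731900335
```

View pics/s6.png

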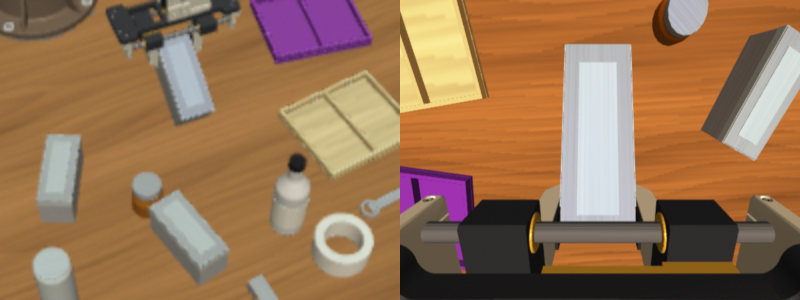

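```bash
python3 - <<'E'
from h import *
print(plan(.492,.4264,.18,.0935))
E
```

```text
(array([  68.3, -318.5,    5.3]), np.float64(-0.144))
```

Emit:
{"api": "move_arm", "payload": {
  "steps": [
    [7,-35,0,-0.02],
    [20,-85,0,-0.04],
    [30,-135,0,-0.06],
    [40,-185,0,-0.09],
    [50,-235,0,-0.12],
    [60,-280,0,-0.144],
    [68,-310,0,-0.144],
    [68,-318,0,-0.144],
    [68,-318,20,-0.144],
    [68,-318,50,-0.144],
    [68,-318,70,-0.144],
    [68,-318,80,-0.144],
    [68,-318,80,-0.144]
  ]
}}

```text
clock: 13.7
position: [0.4919, 0.4255, 0.265]
ee_rot: [3.137, 0.146, -0.002]
force: [-0.7, 0.5, -1.7]
width: 0.587
```

```bash
python3 - <<'E'
from h import *
st();print(plan(.492,.4264,.052,.0935))
a=arm.get_image("scene")[100:250,300:500,::-1]
b=arm.get_image("wrist")[:,:,::-1]
cv2.imwrite(f"pics/s7.png",np.hstack([cv2.resize(a,(400,300)),cv2.resize(b,(400,300))]))
E
```

```text
t 13.7 grasp [0.4919 0.4255 0.106 ] yaw 0.0933 zaxis [-0.0011 -0.0013 -1.    ] F [-0.6588  0.4606 -1.718 ] T [0.0543 0.0231 0.0349] w 53.86416777339942 j7 -2.4972949353172433
(array([ 0.3, -0.9, 54. ]), np.float64(-0.0))
```

View pics/s7.png

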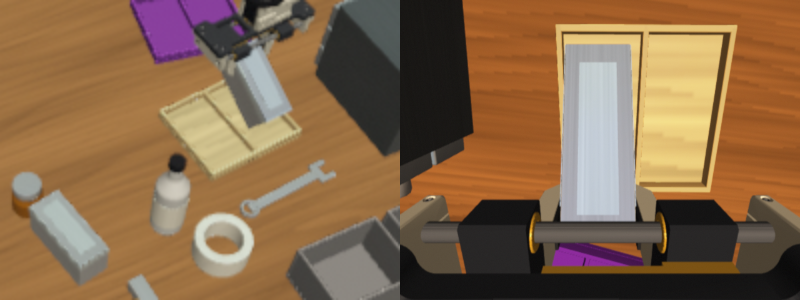

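Emit:
{"api": "move_arm", "payload": {
  "steps": [
    [0,0,4,0],
    [0,0,8,0],
    [0,0,16,0],
    [0,0,24,0],
    [0,0,32,0],
    [0,0,40,0],
    [0,0,47,0],
    [0,0,52,0],
    [0,0,53,0],
    [0,0,53,0]
  ],
  "grip": 40,
  "grip_force": 4
}}

```text
clock: 15.05
position: [0.4928, 0.4259, 0.2128]
ee_rot: [-3.138, -0.146, -0.002]
force: [0.8, -1.0, 2.8]
width: 0.593
```

Emit:
{"api": "move_arm", "payload": {
  "steps": [
    [0,0,0,0],
    [0,0,0,0],
    [0,0,0,0],
    [0,0,-20,0],
    [0,0,-60,0],
    [0,0,-100,0],
    [0,0,-130,0],
    [0,0,-130,0]
  ],
  "grip": 72
}}

```text
clock: 16.05
position: [0.4923, 0.4269, 0.3471]
ee_rot: [-3.134, -0.147, -0.007]
force: [0.5, 0.5, 0.5]
width: 0.785
```

```bash
python3 - <<'E'
from h import *
st()
a=arm.get_image("scene")[100:250,300:500,::-1]
b=arm.get_image("wrist")[:,:,::-1]
cv2.imwrite(f"pics/s8.png",np.hstack([cv2.resize(a,(400,300)),cv2.resize(b,(400,300))]))
x,y,al=end('right',.045);print(x,y,plan(x,y,.18,al))
x,y,al=end('far',-.045);print(x,y,plan(x,y,.18,al))
E
```

```text
t 16.05 grasp [0.4923 0.4269 0.1881] yaw 0.0938 zaxis [ 0.0046  0.0045 -1.    ] F [0.5015 0.5157 0.5037] T [0.0308 0.0454 0.0725] w 72.05379572315023 j7 -2.4643967929650348
0.49589608822843967 -0.13392801284455202 (array([-48.4, 557.9,   4.3]), np.float64(0.565))
0.5971929005108582 0.01788974704559267 (array([ 66.6, 416.2,   4.5]), np.float64(-0.094))
```

View pics/s8.png

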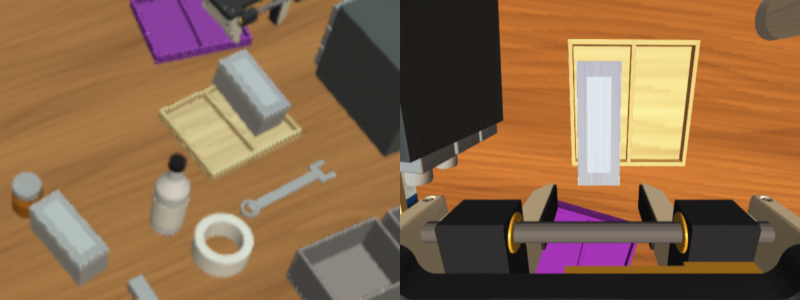

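```bash
python3 - <<'E'
from h import *
c,s_=np.cos(.0935),np.sin(.0935)
for p,z in [((285,247),.07),((352,246),.07),((350,82),.07),((285,82),.07),((272,54),.02),((474,54),.02),((462,220),.02),((278,220),.02)]:
    w=wr(p,z);d=w[:2]-[.5425,.3809];print(p,w,(d@[c,s_]*1000).round(1),(d@[-s_,c]*1000).round(1))
b=arm.get_image("wrist")[:,:,::-1]
cv2.imwrite("pics/w8.png",cv2.resize(b[30:270,220:500],None,fx=2.5,fy=2.5))
b=arm.get_image("top")[:,:,::-1]
cv2.imwrite("pics/t8.png",cv2.resize(b[160:260,140:260],None,fx=5,fy=5))
E
```

```text
(285, 247) [0.4515 0.4497 0.07  ] -84.2 77.0
(352, 246) [0.458  0.3916 0.07  ] -83.2 18.5
(350, 82) [0.5905 0.4104 0.07  ] 50.6 24.8
(285, 82) [0.5859 0.4584 0.07  ] 50.5 73.1
(272, 54) [0.6098 0.476  0.02  ] 75.9 88.4
(474, 54) [0.6264 0.3015 0.02  ] 76.1 -86.9
(462, 220) [0.4744 0.2756 0.02  ] -77.7 -98.5
(278, 220) [0.4566 0.4619 0.02  ] -77.9 88.7
```

View pics/w8.png

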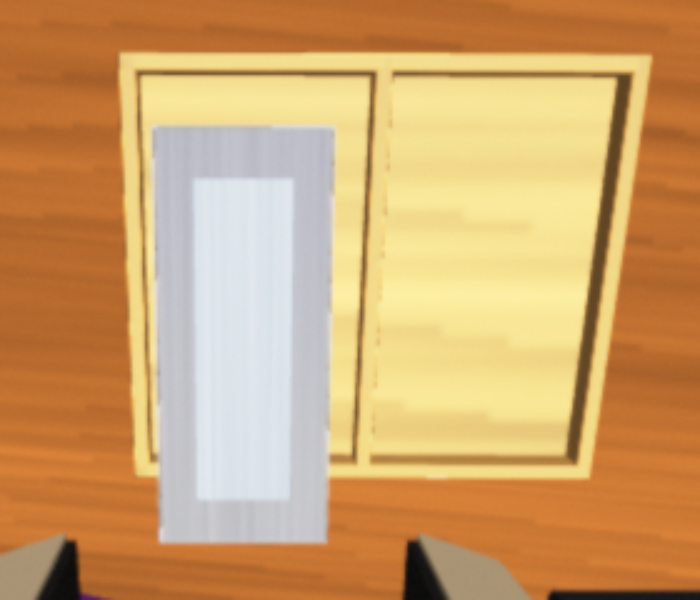

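View pics/t8.png

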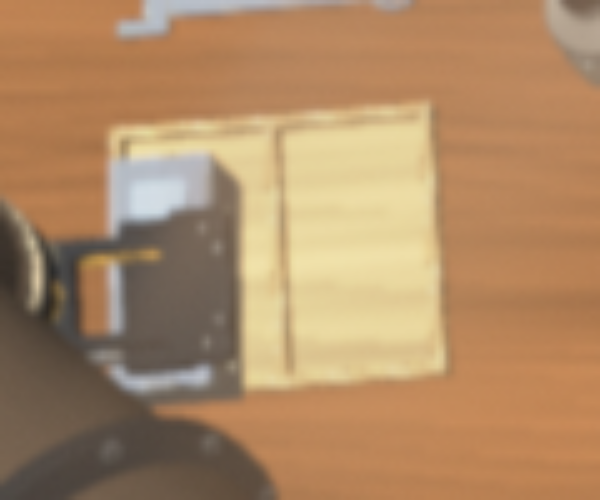

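```bash
python3 - <<'E'
from h import *
c,s_=np.cos(.0935),np.sin(.0935)
st()
f=lambda u,v:(.5425+u*c-v*s_,.3809+u*s_+v*c)
print(plan(*f(-.016,.048),.056,.0935))
E
```

```text
t 16.25 grasp [0.4918 0.4258 0.1832] yaw 0.0938 zaxis [-0.0008 -0.001  -1.    ] F [-1.1063  0.2708 -0.5033] T [0.0029 0.0501 0.0392] w 72.00008284681671 j7 -2.464754234978402
(array([ 30.4,   1.3, 127.1]), np.float64(0.0))
```

Emit:
{"api": "move_arm", "payload": {
  "steps": [
    [20,1,30,0],
    [30,1,70,0],
    [30,1,110,0],
    [30,1,127,0],
    [30,1,127,0]
  ]
}}

```text
clock: 16.88
position: [0.5215, 0.4277, 0.2145]
ee_rot: [3.136, 0.148, -0.004]
force: [0.1, 0.2, 0.5]
width: 0.78
```

Emit:
{"api": "move_arm", "payload": {
  "steps": [
    [0,0,0,0],
    [0,0,0,0],
    [0,0,0,0],
    [0,0,-6,0],
    [0,0,-14,0],
    [8,0,-14,0],
    [16,0,-14,0],
    [16,0,-14,0],
    [16,0,-4,0],
    [16,0,0,0]
  ],
  "grip": 40,
  "grip_force": 25
}}

```text
clock: 18.12
position: [0.5366, 0.4296, 0.2151]
ee_rot: [3.137, 0.148, -0.004]
force: [-9.2, -3.8, 12.6]
width: 0.587
```

Emit:
{"api": "move_arm", "payload": {
  "steps": [
    [0,0,2,0],
    [0,0,4,0],
    [0,0,6,0],
    [0,0,7,0],
    [0,0,7,0]
  ],
  "grip": 40,
  "grip_force": 4
}}

```text
clock: 18.75
position: [0.5379, 0.4295, 0.209]
ee_rot: [-3.138, -0.147, -0.001]
force: [-1.1, -0.2, 2.8]
width: 0.591
```

Emit:
{"api": "move_arm", "payload": {
  "steps": [
    [0,0,0,0],
    [0,0,0,0],
    [0,0,0,0],
    [0,0,-20,0],
    [-20,0,-60,0],
    [-40,0,-110,0],
    [-50,0,-140,0],
    [-50,0,-140,0],
    [-50,0,-140,0]
  ],
  "grip": 72
}}

```text
clock: 19.88
position: [0.4882, 0.4245, 0.3491]
ee_rot: [3.138, 0.147, 0.001]
force: [-0.3, 0.0, -0.9]
width: 0.781
```

```bash
python3 - <<'E'
from h import *
st()
b=arm.get_image("wrist")[:,:,::-1]
cv2.imwrite("pics/w9.png",cv2.resize(b[30:270,220:500],None,fx=2.5,fy=2.5))
E
```

```text
t 19.88 grasp [0.4882 0.4245 0.1901] yaw 0.0935 zaxis [ 0.0007  0.     -1.    ] F [-0.337   0.0163 -0.9323] T [ 0.047  -0.0194  0.0436] w 71.72776878428621 j7 -2.4658465921154082
```

View pics/w9.png

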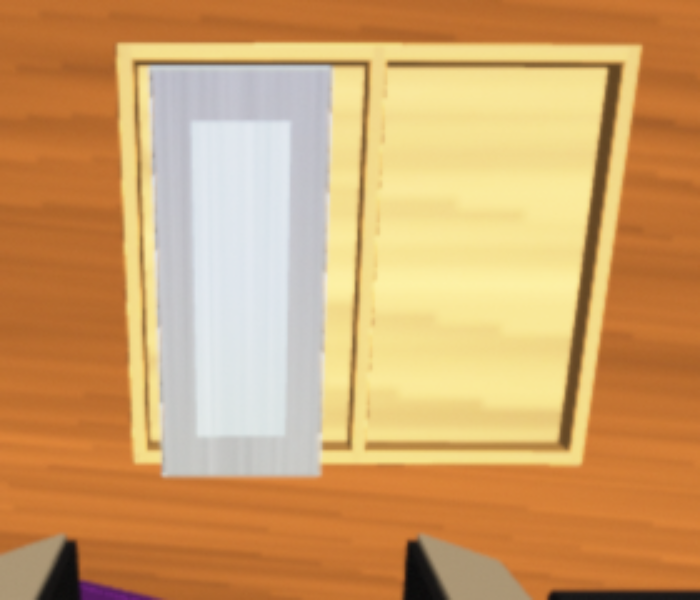

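```bash
cat >>h.py <<'E'
def trayf(w):
    c,s_=np.cos(.0935),np.sin(.0935);d=np.array(w[:2])-[.5425,.3809];return np.array([d@[c,s_],d@[-s_,c]])*1000
def trayw(u,v):
    c,s_=np.cos(.0935),np.sin(.0935);return (.5425+u*c-v*s_,.3809+u*s_+v*c)
E
python3 - <<'E'
from h import *
for p,z in [((163,476),.07),((320,475),.07),((331,66),.07),((150,66),.07),((118,44),.02),((640,45),.02),((582,464),.02),((134,464),.02)]:
    q=(p[0]/2.5+220-.3,p[1]/2.5+30-.3);print(p,trayf(wr(q,z)))
x,y,al=end('right',-.045);print(plan(x,y,.18,al))
x,y,al=end('right',.045);print(plan(x,y,.18,al))
E
```

```text
(163, 476) [-64.9156  75.0757]
(320, 475) [-64.5264  20.7612]
(331, 66) [64.5726 21.574 ]
(150, 66) [64.5263 75.0548]
(118, 44) [77.6926 91.2086]
(640, 45) [ 77.5376 -91.6808]
(582, 464) [-78.5884 -92.2425]
(134, 464) [-78.6579  92.0417]
(array([-120.4,  508.4,    9.8]), np.float64(0.564))
(array([-44.4, 556.5,   9.8]), np.float64(0.564))
```

Emit:
{"api": "move_arm", "payload": {
  "steps": [
    [-3,40,0,0.04],
    [-8,95,0,0.1],
    [-12,150,0,0.15],
    [-16,205,0,0.2],
    [-20,260,0,0.26],
    [-24,315,0,0.32],
    [-28,370,0,0.38],
    [-33,425,0,0.44],
    [-38,480,0,0.5],
    [-42,530,0,0.55],
    [-44,556,0,0.564],
    [-44,556,0,0.564],
    [-44,556,40,0.564],
    [-44,556,60,0.564],
    [-44,556,60,0.564]
  ],
  "grip": 85
}}

```text
clock: 21.8
position: [0.4957, -0.1317, 0.287]
ee_rot: [-3.055, 0.729, 0.007]
force: [0.2, 1.1, 0.0]
width: 0.925
```

```bash
python3 - <<'E'
from h import *
st()
x,y,al=end('right',.045);print(plan(x,y,.044,al))
cv2.imwrite("pics/w10.png",arm.get_image("wrist")[:,:,::-1])
E
```

```text
t 21.8 grasp [ 0.4957 -0.1317  0.128 ] yaw -0.4686 zaxis [-0.0041  0.0013 -1.    ] F [0.1693 1.1262 0.0283] T [0.0682 0.0372 0.0138] w 84.94423238983427 j7 -1.9616925779370462
(array([ 1.5,  1.9, 84. ]), np.float64(0.003))
```

View pics/w10.png

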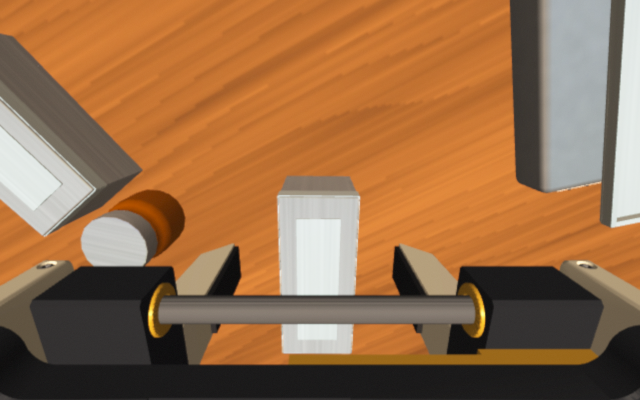

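Emit:
{"api": "move_arm", "payload": {
  "steps": [
    [1,1,40,0],
    [1,1,70,0],
    [1,1,83,0],
    [1,1,83,0]
  ]
}}

```text
clock: 22.35
position: [0.497, -0.134, 0.2059]
ee_rot: [-3.055, 0.731, 0.001]
force: [0.3, -0.3, 0.2]
width: 0.929
```

Emit:
{"api": "move_arm", "payload": {
  "steps": [
    [0,0,0,0],
    [0,0,0,0],
    [0,0,0,0],
    [0,0,0,0],
    [0,0,-10,0],
    [0,0,-25,0],
    [0,0,-40,0],
    [0,0,-50,0],
    [0,0,-50,0]
  ],
  "grip": 40,
  "grip_force": 4
}}

```text
clock: 23.48
position: [0.4976, -0.1346, 0.2572]
ee_rot: [3.055, -0.732, 0.006]
force: [2.8, -1.4, 2.7]
width: 0.59
```

Emit:
{"api": "move_arm", "payload": {
  "steps": [
    [0,0,0,0],
    [0,0,0,0],
    [0,0,-20,0],
    [0,0,-50,0],
    [0,0,-80,0],
    [0,0,-90,0],
    [0,0,-90,0],
    [0,0,-90,0]
  ],
  "grip": 40,
  "grip_force": 50
}}

```text
clock: 24.48
position: [0.4963, -0.1342, 0.3443]
ee_rot: [3.055, -0.732, -0.004]
force: [-0.3, 0.1, -4.2]
width: 0.585
```

```bash
python3 - <<'E'
from h import *
st()
a=arm.get_image("scene")[100:250,200:400,::-1]
st()
b=arm.get_image("wrist")[:,:,::-1]
st()
cv2.imwrite(f"pics/s11.png",np.hstack([cv2.resize(a,(400,300)),cv2.resize(b,(400,300))]))
E
```

```text
t 24.48 grasp [ 0.4963 -0.1342  0.1853] yaw -0.4703 zaxis [-0.0022  0.0004 -1.    ] F [-0.318   0.1007 -4.2424] T [-0.0473 -0.1376 -0.0571] w 53.71790584928255 j7 -1.9421845689962682
t 24.52 grasp [ 0.4963 -0.1342  0.1854] yaw -0.4703 zaxis [-0.0023  0.0004 -1.    ] F [ 0.0787 -0.2077 -4.8104] T [ 0.0263 -0.1464 -0.0422] w 53.77807940361136 j7 -1.9422240053538284
t 24.57 grasp [ 0.4964 -0.1342  0.1855] yaw -0.4702 zaxis [-0.0021  0.0004 -1.    ] F [ 0.1058  0.183  -4.1216] T [ 0.0139 -0.1937  0.0044] w 54.11609847596067 j7 -1.9421651682605443
```

View pics/s11.png

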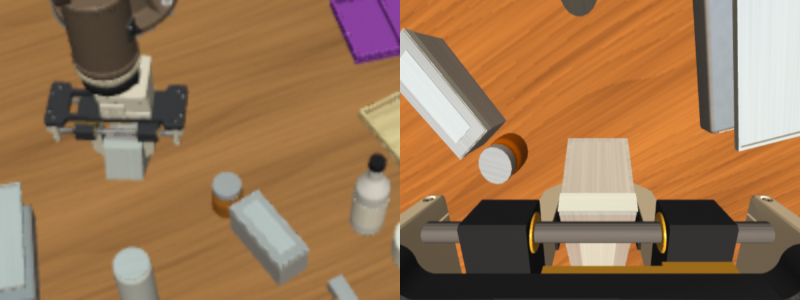

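Emit:
{"api": "move_arm", "payload": {
  "steps": [
    [0,0,20,0],
    [0,0,50,0],
    [0,0,75,0],
    [0,0,86,0],
    [0,0,86,0]
  ]
}}

```text
clock: 25.2
position: [0.4966, -0.1342, 0.2591]
ee_rot: [3.055, -0.732, -0.003]
force: [-0.0, -0.7, -3.5]
width: 0.588
```

Emit:
{"api": "move_arm", "payload": {
  "steps": [
    [0,0,0,0],
    [0,0,5,0],
    [0,0,14,0],
    [0,0,24,0],
    [0,0,34,0],
    [0,0,44,0],
    [0,0,53,0],
    [0,0,54,0]
  ],
  "grip": 40,
  "grip_force": 4
}}

```text
clock: 26.2
position: [0.4959, -0.1339, 0.2045]
ee_rot: [-3.055, 0.732, 0.005]
force: [0.3, -1.0, -1.7]
width: 0.589
```

Emit:
{"api": "move_arm", "payload": {
  "steps": [
    [0,0,0,0],
    [0,0,0,0],
    [0,0,0,0],
    [-30,0,0,0],
    [-60,0,0,0],
    [-78,0,0,0],
    [-78,0,0,0]
  ],
  "grip": 75
}}

```text
clock: 27.08
position: [0.4263, -0.0985, 0.2059]
ee_rot: [3.055, -0.731, -0.001]
force: [0.8, 0.1, 0.4]
width: 0.815
```

```bash
python3 - <<'E'
from h import *
st()
b=arm.get_image("wrist")[:,:,::-1]
cv2.imwrite(f"pics/s12.png",b)
E
```

```text
t 27.07 grasp [ 0.4263 -0.0985  0.0469] yaw -0.4694 zaxis [-0.0009  0.     -1.    ] F [0.7538 0.0884 0.3772] T [0.0385 0.0032 0.0236] w 74.77607998548376 j7 -2.0540502807458543
```

View pics/s12.png

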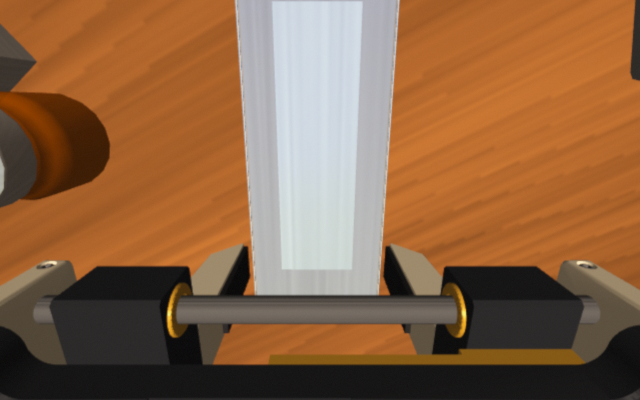

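```bash
python3 - <<'E'
from h import *
s,M=cur()
for v in (270,295,325): print(v, M.T@(wr((316,v),.064)-s["position"])*1000)
for v in (247,): pass
E
```

```text
270 [ 14.194    0.7659 142.0176]
295 [  1.7691   0.7761 142.0105]
325 [-14.0971   0.7892 142.0013]
```

Emit:
{"api": "move_arm", "payload": {
  "steps": [
    [12,0,1,0],
    [24,0,1,0],
    [24,0,1,0]
  ]
}}

```text
clock: 27.5
position: [0.4502, -0.1107, 0.2047]
ee_rot: [-3.055, 0.734, -0.002]
force: [-1.0, -0.2, 0.0]
width: 0.818
```

```bash
python3 - <<'E'
from h import *
st()
b=arm.get_image("wrist")[:,:,::-1]
cv2.imwrite(f"pics/s13.png",b)
s,M=cur()
for v in (325,335,345,355): print(v, M.T@(wr((316,v),.064)-s["position"])*1000)
E
```

```text
t 27.5 grasp [ 0.4502 -0.1107  0.0457] yaw -0.4714 zaxis [ 0.0014 -0.0002 -1.    ] F [-1.0195 -0.2069  0.042 ] T [0.11   0.0625 0.0352] w 75.1109506622536 j7 -2.033010132282832
325 [-12.9276   0.7903 140.5463]
335 [-18.4008   0.7948 140.5448]
345 [-24.0049   0.7995 140.5433]
355 [-29.7446   0.8042 140.5418]
```

View pics/s13.png

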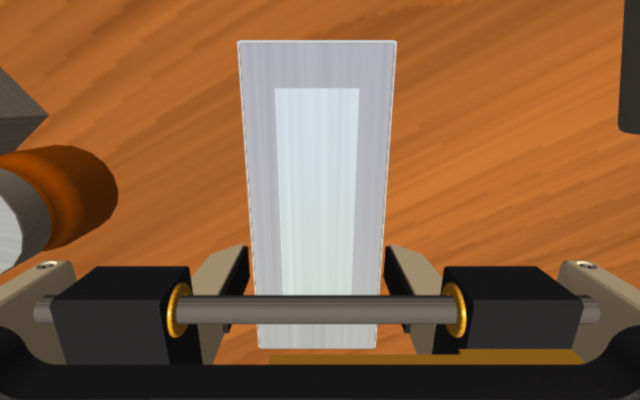

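Emit:
{"api": "move_arm", "payload": {
  "steps": [
    [0,0,0,0],
    [0,0,0,0],
    [0,0,0,0],
    [0,0,0,0],
    [0,0,-20,0],
    [0,0,-55,0],
    [0,0,-90,0],
    [0,0,-110,0],
    [0,0,-110,0]
  ],
  "grip": 40,
  "grip_force": 60
}}

```text
clock: 28.68
position: [0.4488, -0.1098, 0.3156]
ee_rot: [-3.055, 0.732, -0.004]
force: [-0.6, -0.3, -4.0]
width: 0.583
```

```bash
python3 - <<'E'
from h import *
st()
b=arm.get_image("wrist")[:,:,::-1]
st()
cv2.imwrite(f"pics/s14.png",b)
E
```

```text
t 28.68 grasp [ 0.4488 -0.1098  0.1566] yaw -0.4703 zaxis [ 0.0023 -0.0005 -1.    ] F [-0.5717 -0.3165 -3.9694] T [ 0.1345  0.0604 -0.009 ] w 53.54740628273766 j7 -1.9830922617535847
t 28.73 grasp [ 0.4483 -0.1098  0.1555] yaw -0.4704 zaxis [ 0.0003 -0.0002 -1.    ] F [-0.8935  1.0966 -4.6587] T [ 0.0975  0.1122 -0.0296] w 53.97898526987347 j7 -1.9832638097345043
```

View pics/s14.png

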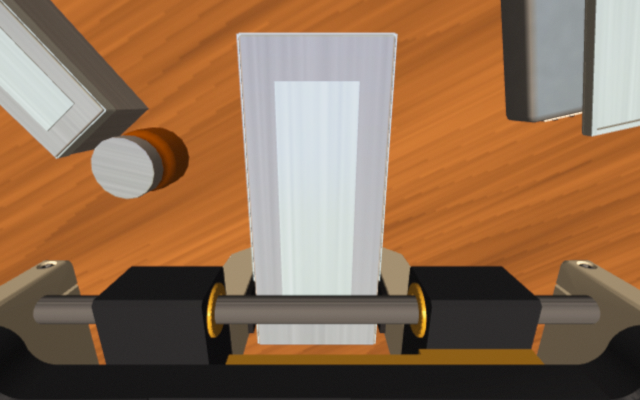

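Emit:
{"api": "move_arm", "payload": {
  "steps": [
    [0,0,35,0],
    [0,0,75,0],
    [0,0,102,0],
    [0,0,110,0],
    [0,0,110,0]
  ]
}}

```text
clock: 29.35
position: [0.4479, -0.1096, 0.2042]
ee_rot: [3.055, -0.731, -0.004]
force: [0.5, -0.5, -4.0]
width: 0.585
```

Emit:
{"api": "move_arm", "payload": {
  "steps": [
    [0,0,0,0],
    [0,0,0,0],
    [0,0,-10,0],
    [0,0,-25,0],
    [0,0,-40,0],
    [0,0,-50,0],
    [0,0,-50,0]
  ],
  "grip": 40,
  "grip_force": 4
}}

```text
clock: 30.22
position: [0.4487, -0.1097, 0.2557]
ee_rot: [-3.055, 0.732, -0.002]
force: [-3.1, 1.8, 4.0]
width: 0.588
```

Emit:
{"api": "move_arm", "payload": {
  "steps": [
    [0,0,0,0],
    [0,0,0,0],
    [0,0,-20,0],
    [0,0,-50,0],
    [0,0,-80,0],
    [0,0,-90,0],
    [0,0,-90,0]
  ],
  "grip": 40,
  "grip_force": 60
}}

```text
clock: 31.1
position: [0.4485, -0.1098, 0.3443]
ee_rot: [3.055, -0.732, 0.0]
force: [0.2, 0.4, -3.4]
width: 0.587
```

```bash
python3 - <<'E'
from h import *
st()
b=arm.get_image("wrist")[:,:,::-1]
st()
cv2.imwrite(f"pics/s15.png",b)
E
```

```text
t 31.1 grasp [ 0.4485 -0.1098  0.1853] yaw -0.4704 zaxis [ 0.     -0.0001 -1.    ] F [ 0.2206  0.4489 -3.3539] T [0.1432 0.1534 0.0074] w 53.89445022023333 j7 -1.9732509281704564
t 31.15 grasp [ 0.4482 -0.1098  0.1847] yaw -0.4703 zaxis [-0.0013  0.0001 -1.    ] F [-0.0561  0.6127 -4.5867] T [0.1596 0.2262 0.007 ] w 53.67811084302556 j7 -1.9732824952946728
```

View pics/s15.png

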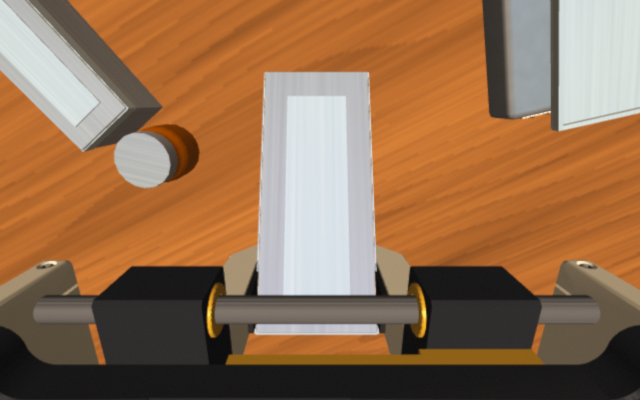

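Emit:
{"api": "move_arm", "payload": {
  "steps": [
    [0,0,20,0],
    [0,0,50,0],
    [0,0,75,0],
    [0,0,86,0],
    [0,0,86,0]
  ]
}}

```text
clock: 31.78
position: [0.4483, -0.1097, 0.2578]
ee_rot: [3.055, -0.732, -0.003]
force: [0.3, -0.6, -2.7]
width: 0.585
```

Emit:
{"api": "move_arm", "payload": {
  "steps": [
    [0,0,0,0],
    [0,0,5,0],
    [0,0,14,0],
    [0,0,24,0],
    [0,0,34,0],
    [0,0,44,0],
    [0,0,53,0],
    [0,0,54,0]
  ],
  "grip": 40,
  "grip_force": 4
}}

```text
clock: 32.78
position: [0.4487, -0.1098, 0.2039]
ee_rot: [3.055, -0.732, -0.001]
force: [-0.7, 0.7, -2.6]
width: 0.591
```

Emit:
{"api": "move_arm", "payload": {
  "steps": [
    [0,0,0,0],
    [0,0,0,0],
    [0,0,0,0],
    [0,0,0,0]
  ],
  "grip": 75
}}

```text
clock: 33.28
position: [0.4488, -0.1099, 0.205]
ee_rot: [-3.055, 0.732, -0.001]
force: [-0.1, 0.2, 0.3]
width: 0.817
```

```bash
python3 - <<'E'
from h import *
st()
b=arm.get_image("wrist")[:,:,::-1]
cv2.imwrite(f"pics/s16.png",b)
s,M=cur()
for v in (0,30,60,335,345,355): print(v, M.T@(wr((316,v),.064)-s["position"])*1000)
E
```

```text
t 33.27 grasp [ 0.4488 -0.1099  0.046 ] yaw -0.4703 zaxis [ 0.0007 -0.0002 -1.    ] F [-0.1365  0.2063  0.2775] T [ 0.117   0.0582 -0.0201] w 75.00571113284572 j7 -2.038624311031488
0 [114.5976   0.6842 140.9156]
30 [105.8233   0.6914 140.9115]
60 [ 96.5797   0.699  140.9072]
335 [-18.6639   0.7939 140.8535]
345 [-24.2815   0.7985 140.8509]
355 [-30.0349   0.8032 140.8482]
```

View pics/s16.png

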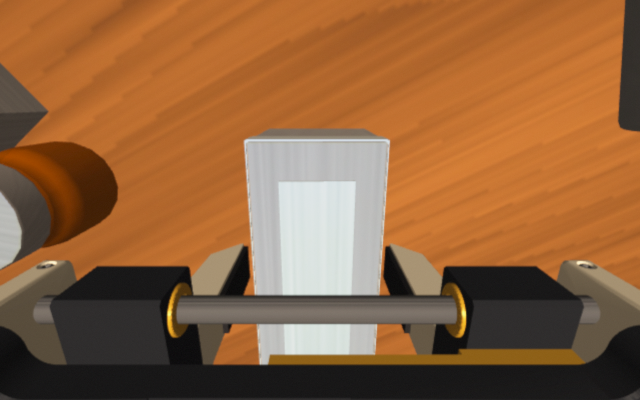

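Emit:
{"api": "move_arm", "payload": {
  "steps": [
    [4,0,0,0],
    [4,0,0,0],
    [4,0,0,0],
    [4,0,0,0],
    [4,0,0,0],
    [4,0,-20,0],
    [4,0,-60,0],
    [4,0,-100,0],
    [4,0,-125,0],
    [4,0,-125,0]
  ],
  "grip": 40,
  "grip_force": 50
}}

```text
clock: 34.58
position: [0.4523, -0.1115, 0.3308]
ee_rot: [-3.055, 0.732, -0.004]
force: [-0.5, -0.5, -4.5]
width: 0.584
```

```bash
python3 - <<'E'
from h import *
st();print(plan(.4971,-.3741,.132,-.237))
E
```

```text
t 34.58 grasp [ 0.4523 -0.1115  0.1718] yaw -0.4703 zaxis [ 0.0025 -0.0005 -1.    ] F [-0.4838 -0.5108 -4.5111] T [ 0.1674  0.1377 -0.0067] w 53.56556045136174 j7 -1.9781610601926545
(array([158.8, 213.8,  40. ]), np.float64(-0.233))
```

Emit:
{"api": "move_arm", "payload": {
  "steps": [
    [20,25,0,-0.03],
    [50,65,0,-0.08],
    [80,108,0,-0.13],
    [110,150,0,-0.18],
    [140,190,0,-0.22],
    [159,214,0,-0.233],
    [159,214,0,-0.233],
    [159,214,0,-0.233]
  ]
}}

```text
clock: 35.58
position: [0.4966, -0.3734, 0.3277]
ee_rot: [-3.118, 0.371, 0.005]
force: [0.1, -0.2, -4.0]
width: 0.585
```

```bash
python3 - <<'E'
from h import *
st();print(plan(.4971,-.3741,.132,-.237))
b=arm.get_image("wrist")[:,:,::-1]
a=arm.get_image("scene")[150:300,120:320,::-1]
cv2.imwrite(f"pics/s17.png",np.hstack([cv2.resize(a,(400,300)),cv2.resize(b,(400,300))]))
E
```

```text
t 35.58 grasp [ 0.4966 -0.3734  0.1687] yaw -0.2369 zaxis [-0.0026  0.0024 -1.    ] F [ 0.0664 -0.2304 -4.0108] T [0.1101 0.0456 0.006 ] w 53.69444967215681 j7 -1.3095328803723518
(array([ 0.8,  0.6, 36.7]), np.float64(0.0))
```

View pics/s17.png

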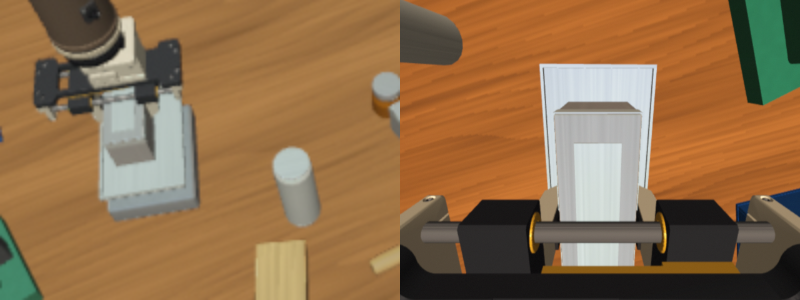

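Emit:
{"api": "move_arm", "payload": {
  "steps": [
    [0,0,12,0],
    [0,0,28,0],
    [0,0,36,0],
    [0,0,42,0],
    [0,0,48,0],
    [0,0,54,0],
    [0,0,58,0],
    [0,0,58,0]
  ]
}}

```text
clock: 36.67
position: [0.497, -0.3745, 0.2717]
ee_rot: [3.119, -0.372, 0.0]
force: [-0.4, 1.7, -0.6]
width: 0.584
```

Emit:
{"api": "move_arm", "payload": {
  "steps": [
    [0,0,0,0],
    [0,0,0,0],
    [0,0,0,0],
    [0,0,-10,0],
    [0,0,-50,0],
    [0,0,-90,0],
    [0,0,-100,0]
  ],
  "grip": 75,
  "grip_force": 4
}}

```text
clock: 37.55
position: [0.4976, -0.3748, 0.3755]
ee_rot: [3.117, -0.372, 0.008]
force: [0.2, 0.7, -0.7]
width: 0.815
```

```bash
python3 - <<'E'
from h import *
st()
b=arm.get_image("wrist")[:,:,::-1]
a=arm.get_image("scene")[150:300,120:320,::-1]
cv2.imwrite(f"pics/s18.png",np.hstack([cv2.resize(a,(400,300)),cv2.resize(b,(400,300))]))
x,y,al=end('far',.045);print(x,y,plan(x,y,.22,al))
x,y,al=end('far',-.045);print(x,y,plan(x,y,.22,al))
E
```

```text
t 37.55 grasp [ 0.4976 -0.3748  0.2165] yaw -0.2374 zaxis [ 0.0046 -0.003  -1.    ] F [ 0.1694  0.6821 -0.6604] T [0.0307 0.0323 0.033 ] w 74.8123899477319 j7 -1.3020052102662298
0.6856070994891418 0.03471025295440733 (array([  87. , -442.1,   -5.8]), np.float64(-0.425))
0.5971929005108582 0.01788974704559267 (array([   5. , -404.9,   -6. ]), np.float64(-0.425))
```

View pics/s18.png

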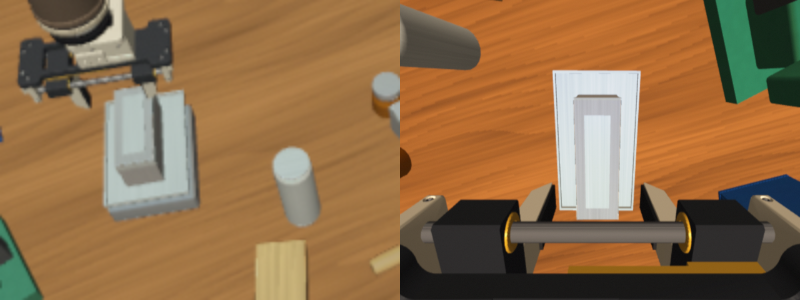

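Emit:
{"api": "move_arm", "payload": {
  "steps": [
    [0,-25,0,-0.03],
    [0,-75,0,-0.09],
    [2,-130,0,-0.15],
    [3,-185,0,-0.21],
    [4,-240,0,-0.27],
    [5,-295,0,-0.33],
    [5,-345,0,-0.39],
    [5,-385,0,-0.425],
    [5,-405,0,-0.425],
    [5,-405,20,-0.425],
    [5,-405,60,-0.425],
    [5,-405,80,-0.425],
    [5,-405,80,-0.425]
  ],
  "grip": 80
}}

```text
clock: 39.28
position: [0.5959, 0.0174, 0.2896]
ee_rot: [3.128, 0.293, -0.007]
force: [0.5, 0.1, -0.7]
width: 0.874
```

```bash
python3 - <<'E'
from h import *
st()
x,y,al=end('far',-.045);print(plan(x,y,.044,al))
cv2.imwrite("pics/w19.png",arm.get_image("wrist")[:,:,::-1])
E
```

```text
t 39.27 grasp [0.5959 0.0174 0.1306] yaw 0.1868 zaxis [-0.0047 -0.0008 -1.    ] F [ 0.5003  0.1217 -0.71  ] T [ 0.0537  0.0281 -0.0293] w 80.23817265851947 j7 -1.6750908083853449
(array([ 1.8, -0.2, 86.6]), np.float64(-0.001))
```

View pics/w19.png

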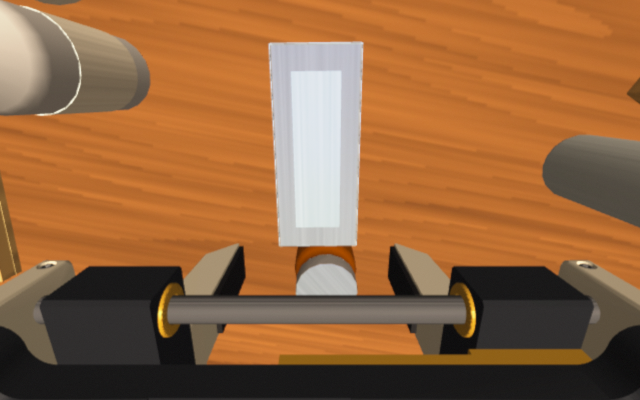

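```bash
python3 - <<'E'
from h import *
s,M=cur()
for p,z in (((316,246),.064),((316,43),.064),((325,297),.065),((325,250),.0651)): print(p, M.T@(wr(p,z)-s["position"])*1000,wr(p,z))
E
```

```text
(316, 246) [-15.1383  -0.2603 227.0956] [0.5812 0.015  0.064 ]
(316, 43) [115.2     -0.3674 226.8151] [0.7092 0.0393 0.064 ]
(325, 297) [-56.6924   6.523  226.1852] [0.5416 0.0006 0.065 ]
(325, 250) [-17.7362   6.1442 226.0014] [0.5798 0.0082 0.0651]
```

Emit:
{"api": "move_arm", "payload": {
  "steps": [
    [7,0,40,0],
    [7,0,70,0],
    [7,0,85,0],
    [7,0,85,0]
  ]
}}

```text
clock: 39.83
position: [0.6039, 0.0192, 0.2067]
ee_rot: [3.128, 0.294, -0.001]
force: [0.4, -0.0, 0.5]
width: 0.871
```

Emit:
{"api": "move_arm", "payload": {
  "steps": [
    [0,0,0,0],
    [0,0,0,0],
    [0,0,0,0],
    [0,0,0,0],
    [0,0,-10,0],
    [0,0,-25,0],
    [0,0,-40,0],
    [0,0,-50,0],
    [0,0,-50,0]
  ],
  "grip": 40,
  "grip_force": 4
}}

```text
clock: 40.95
position: [0.6042, 0.0194, 0.2579]
ee_rot: [3.128, 0.294, 0.003]
force: [0.5, -0.3, -2.4]
width: 0.589
```

Emit:
{"api": "move_arm", "payload": {
  "steps": [
    [0,0,0,0],
    [0,0,0,0],
    [0,0,-20,0],
    [0,0,-50,0],
    [0,0,-80,0],
    [0,0,-100,0],
    [0,0,-100,0],
    [0,0,-100,0]
  ],
  "grip": 40,
  "grip_force": 50
}}

```text
clock: 41.95
position: [0.6035, 0.0192, 0.3555]
ee_rot: [3.128, 0.294, -0.003]
force: [1.0, -0.6, -2.2]
width: 0.586
```

```bash
python3 - <<'E'
from h import *
st()
b=arm.get_image("wrist")[:,:,::-1]
st()
a=arm.get_image("scene")[100:250,200:400,::-1]
st()
cv2.imwrite(f"pics/s20.png",np.hstack([cv2.resize(a,(400,300)),cv2.resize(b,(400,300))]))
print(plan(.42,.10,.18,.0935))
E
```

```text
t 41.95 grasp [0.6035 0.0192 0.1965] yaw 0.1876 zaxis [-0.0017 -0.0003 -1.    ] F [ 0.9546 -0.6419 -2.2411] T [0.0429 0.0893 0.0253] w 53.81667841631737 j7 -1.649236518633529
t 42.0 grasp [0.6035 0.0192 0.1962] yaw 0.1877 zaxis [-0.0022 -0.0003 -1.    ] F [-0.2603  0.6743 -2.1941] T [0.0135 0.1282 0.0092] w 53.78087657768271 j7 -1.6491964446580247
t 42.05 grasp [0.6035 0.0193 0.1963] yaw 0.1878 zaxis [-0.0023 -0.0003 -1.    ] F [ 0.5262 -0.1883 -1.4497] T [ 0.0453  0.063  -0.0043] w 53.380611940406304 j7 -1.6491333669686596
(array([-165.2, -113.6,   16.7]), np.float64(0.094))
```

View pics/s20.png

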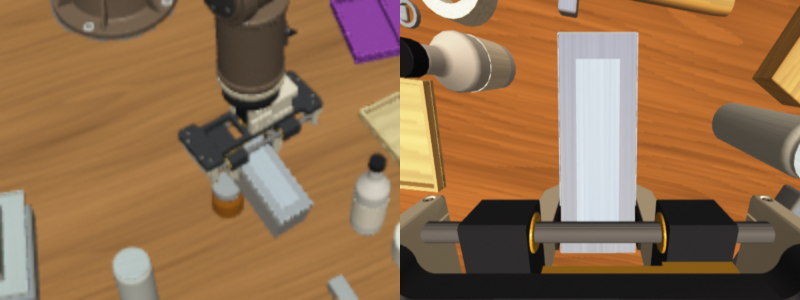

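Emit:
{"api": "move_arm", "payload": {
  "steps": [
    [-20,-14,0,0.01],
    [-60,-41,0,0.04],
    [-100,-69,0,0.06],
    [-140,-96,0,0.08],
    [-160,-110,0,0.094],
    [-165,-114,10,0.094],
    [-165,-114,40,0.094],
    [-165,-114,80,0.094],
    [-165,-114,101,0.094],
    [-165,-114,101,0.094]
  ]
}}

```text
clock: 43.3
position: [0.4203, 0.1, 0.2538]
ee_rot: [3.137, 0.147, -0.006]
force: [-0.4, 0.5, -1.1]
width: 0.588
```

Emit:
{"api": "move_arm", "payload": {
  "steps": [
    [0,0,0,0],
    [0,0,0,0],
    [0,0,0,0],
    [0,0,0,0]
  ],
  "grip": 40,
  "grip_force": 3
}}

```text
clock: 43.8
position: [0.4207, 0.1006, 0.2562]
ee_rot: [-3.138, -0.147, -0.002]
force: [-0.3, -0.3, -0.4]
width: 0.587
```

```bash
python3 - <<'E'
from h import *
st()
b=arm.get_image("wrist")[:,:,::-1]
cv2.imwrite(f"pics/s21.png",b)
E
```

```text
t 43.8 grasp [0.4207 0.1006 0.0972] yaw 0.0937 zaxis [ 0.0013  0.0002 -1.    ] F [-0.3171 -0.2942 -0.3785] T [ 0.0268  0.0559 -0.0644] w 53.85850879415897 j7 -2.044923663880788
```

View pics/s21.png

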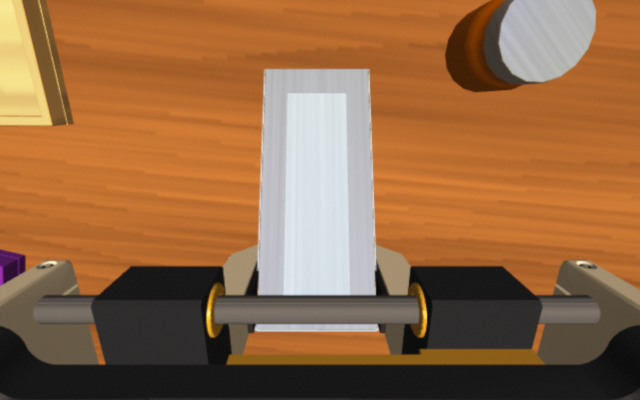

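Emit:
{"api": "move_arm", "payload": {
  "steps": [
    [0,0,0,0],
    [0,0,0,0],
    [0,0,-25,0],
    [0,0,-60,0],
    [0,0,-90,0],
    [0,0,-90,0],
    [0,0,-90,0],
    [0,0,-60,0],
    [0,0,-25,0],
    [0,0,-3,0],
    [0,0,0,0]
  ],
  "grip": 40,
  "grip_force": 50
}}

```text
clock: 45.22
position: [0.4183, 0.1002, 0.2535]
ee_rot: [3.136, 0.148, -0.012]
force: [-15.9, -2.9, 29.7]
width: 0.582
```

Emit:
{"api": "move_arm", "payload": {
  "steps": [
    [0,0,0,0],
    [0,0,5,0],
    [0,0,14,0],
    [0,0,24,0],
    [0,0,34,0],
    [0,0,44,0],
    [0,0,51,0],
    [0,0,51,0]
  ],
  "grip": 40,
  "grip_force": 3
}}

```text
clock: 46.22
position: [0.4206, 0.1006, 0.2042]
ee_rot: [3.138, 0.147, -0.0]
force: [0.8, -1.0, -2.0]
width: 0.588
```

Emit:
{"api": "move_arm", "payload": {
  "steps": [
    [0,0,0,0],
    [0,0,0,0],
    [0,0,0,0],
    [25,0,0,0],
    [50,0,0,0],
    [60,0,0,0],
    [60,0,0,0]
  ],
  "grip": 75
}}

```text
clock: 47.1
position: [0.4802, 0.1061, 0.2046]
ee_rot: [-3.138, -0.147, 0.0]
force: [0.1, -0.4, -0.6]
width: 0.818
```

```bash
python3 - <<'E'
from h import *
st()
b=arm.get_image("wrist")[:,:,::-1]
cv2.imwrite(f"pics/s22.png",b)
s,M=cur()
for v in range(120,300,20): print(v, (M.T@(wr((316,v),.064)-s["position"])*1000)[0].round(1))
E
```

```text
t 47.1 grasp [0.4802 0.1061 0.0456] yaw 0.0933 zaxis [-0.0001  0.0001 -1.    ] F [ 0.1369 -0.4179 -0.6397] T [ 0.0623  0.0386 -0.0601] w 75.11985687839443 j7 -2.0671860548216623
120 76.3
140 69.2
160 61.7
180 54.0
200 45.9
220 37.5
240 28.7
260 19.5
280 10.0
```

View pics/s22.png

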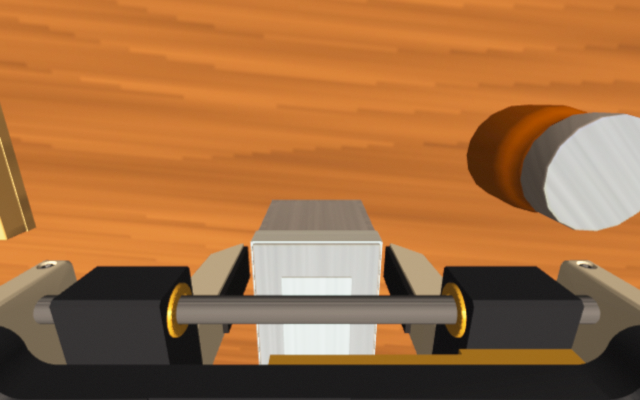

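Emit:
{"api": "move_arm", "payload": {
  "steps": [
    [7,0,0,0],
    [7,0,0,0],
    [7,0,0,0],
    [7,0,0,0],
    [7,0,0,0],
    [7,0,-20,0],
    [7,0,-55,0],
    [7,0,-90,0],
    [7,0,-110,0],
    [7,0,-110,0],
    [7,0,-110,0]
  ],
  "grip": 40,
  "grip_force": 50
}}

```text
clock: 48.52
position: [0.4868, 0.1066, 0.3137]
ee_rot: [3.138, 0.147, -0.002]
force: [-0.0, 0.4, -1.8]
width: 0.586
```

```bash
python3 - <<'E'
from h import *
st()
a=arm.get_image("scene")[100:250,240:440,::-1]
st()
cv2.imwrite("pics/s23.png",cv2.resize(a,(600,450)))
E
```

```text
t 48.52 grasp [0.4868 0.1066 0.1547] yaw 0.0937 zaxis [-0.0013 -0.0006 -1.    ] F [-0.0222  0.362  -1.7883] T [-0.0021 -0.0336 -0.0041] w 53.77834926683315 j7 -1.9722472150992434
t 48.58 grasp [0.4867 0.1066 0.1545] yaw 0.0937 zaxis [-0.002  -0.0006 -1.    ] F [ 0.4291 -0.743  -1.5646] T [ 0.0112 -0.0604  0.0486] w 53.53339437301449 j7 -1.972186104927985
```

View pics/s23.png

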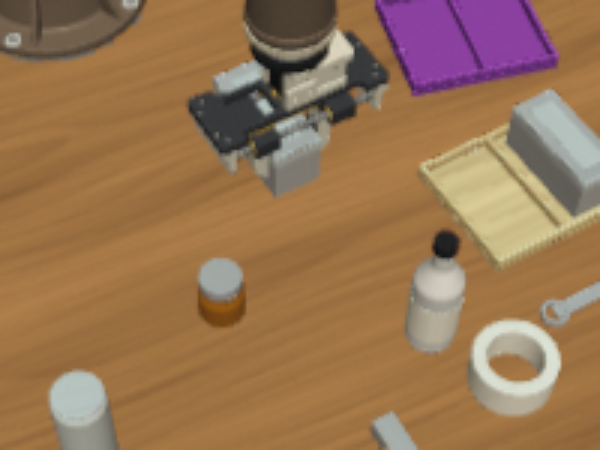

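Emit:
{"api": "move_arm", "payload": {
  "steps": [
    [0,0,25,0],
    [0,0,50,0],
    [0,0,58,0],
    [0,0,58,0]
  ]
}}

```text
clock: 49.08
position: [0.487, 0.1068, 0.256]
ee_rot: [3.138, 0.148, -0.003]
force: [0.1, 1.0, -2.3]
width: 0.587
```

Emit:
{"api": "move_arm", "payload": {
  "steps": [
    [0,0,0,0],
    [0,0,0,0],
    [0,0,0,0],
    [0,0,0,0]
  ],
  "grip": 40,
  "grip_force": 3
}}

```text
clock: 49.58
position: [0.4877, 0.107, 0.2574]
ee_rot: [-3.138, -0.147, -0.003]
force: [1.9, 0.0, 2.1]
width: 0.587
```

```bash
python3 - <<'E'
from h import *
st()
b=arm.get_image("wrist")[:,:,::-1]
cv2.imwrite(f"pics/s24.png",b)
E
```

```text
t 49.58 grasp [0.4877 0.107  0.0984] yaw 0.0936 zaxis [ 0.0018  0.0005 -1.    ] F [1.9091 0.0417 2.1496] T [ 0.0352 -0.268   0.0277] w 53.85399652697345 j7 -2.019070754233315
```

View pics/s24.png

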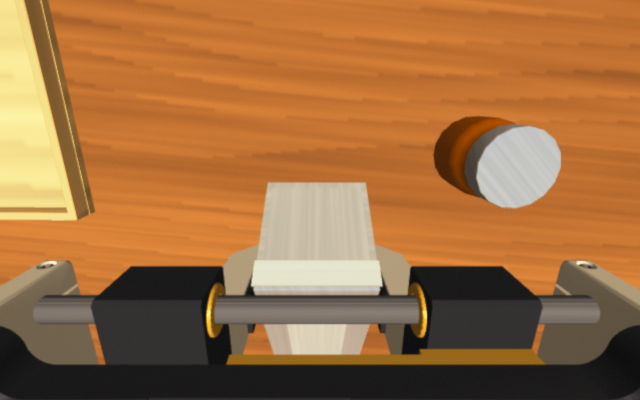

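Emit:
{"api": "move_arm", "payload": {
  "steps": [
    [0,0,0,0],
    [0,0,0,0],
    [0,0,-25,0],
    [0,0,-60,0],
    [0,0,-90,0],
    [0,0,-90,0],
    [0,0,-90,0]
  ],
  "grip": 40,
  "grip_force": 50
}}

```text
clock: 50.5
position: [0.4865, 0.1065, 0.3456]
ee_rot: [3.137, 0.147, -0.004]
force: [-1.2, 0.2, -1.8]
width: 0.584
```

```bash
python3 - <<'E'
from h import *
st()
b=arm.get_image("wrist")[:,:,::-1]
cv2.imwrite(f"pics/s25.png",b)
E
```

```text
t 50.5 grasp [0.4865 0.1065 0.1866] yaw 0.0936 zaxis [-0.0022 -0.0008 -1.    ] F [-1.2356  0.243  -1.8314] T [ 0.0638 -0.0147  0.0119] w 53.63655406645266 j7 -1.9508612886591068
```

View pics/s25.png

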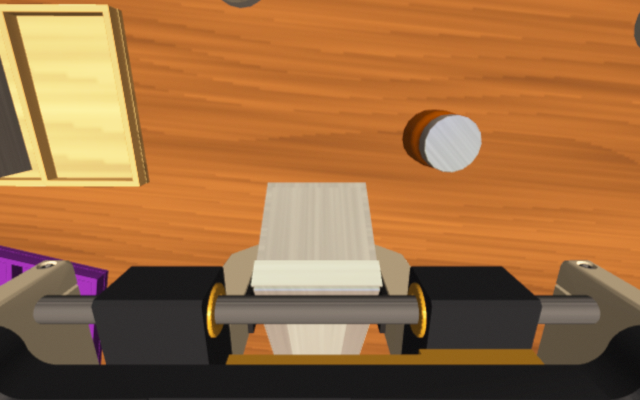

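Emit:
{"api": "move_arm", "payload": {
  "steps": [
    [0,0,25,0],
    [0,0,60,0],
    [0,0,82,0],
    [0,0,86,0]
  ]
}}

```text
clock: 51.05
position: [0.4861, 0.1065, 0.2584]
ee_rot: [3.137, 0.148, -0.008]
force: [-1.1, -0.1, -0.7]
width: 0.584
```

Emit:
{"api": "move_arm", "payload": {
  "steps": [
    [0,0,0,0],
    [0,0,8,0],
    [0,0,18,0],
    [0,0,28,0],
    [0,0,38,0],
    [0,0,48,0],
    [0,0,54,0],
    [0,0,54,0]
  ],
  "grip": 40,
  "grip_force": 3
}}

```text
clock: 52.05
position: [0.4864, 0.1067, 0.2058]
ee_rot: [3.137, 0.147, -0.004]
force: [0.0, 0.4, -1.4]
width: 0.587
```

Emit:
{"api": "move_arm", "payload": {
  "steps": [
    [0,0,0,0],
    [0,0,0,0],
    [0,0,0,0],
    [-20,0,0,0],
    [-35,0,0,0],
    [-35,0,0,0]
  ],
  "grip": 75
}}

```text
clock: 52.8
position: [0.4514, 0.1034, 0.2068]
ee_rot: [3.138, 0.148, -0.001]
force: [-0.2, 0.5, 0.0]
width: 0.817
```

```bash
python3 - <<'E'
from h import *
st()
b=arm.get_image("wrist")[:,:,::-1]
cv2.imwrite(f"pics/s26.png",b)
s,M=cur()
for v in range(80,260,20): print(v, (M.T@(wr((316,v),.064)-s["position"])*1000)[0].round(1))
E
```

```text
t 52.8 grasp [0.4514 0.1034 0.0478] yaw 0.0943 zaxis [-0.0007 -0.0006 -1.    ] F [-0.189   0.538   0.0433] T [ 0.071   0.0061 -0.0016] w 74.9882489478405 j7 -2.091359368674502
80 90.1
100 83.3
120 76.2
140 68.9
160 61.3
180 53.4
200 45.1
220 36.5
240 27.6
```

View pics/s26.png

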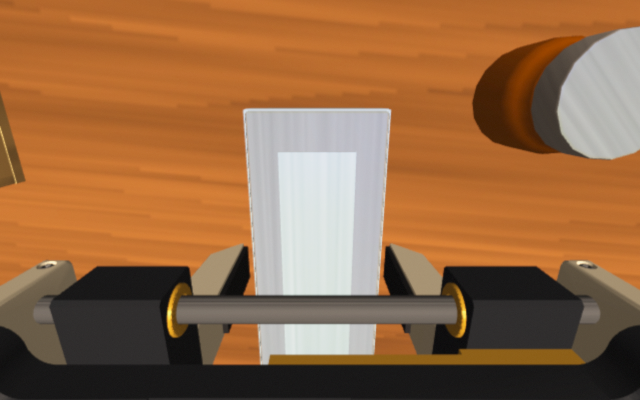

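Emit:
{"api": "move_arm", "payload": {
  "steps": [
    [15,0,0,0],
    [15,0,0,0],
    [15,0,0,0],
    [15,0,0,0],
    [15,0,0,0],
    [15,0,-20,0],
    [15,0,-55,0],
    [15,0,-80,0],
    [15,0,-80,0]
  ],
  "grip": 40,
  "grip_force": 40
}}

```text
clock: 53.98
position: [0.4675, 0.1051, 0.2881]
ee_rot: [-3.138, -0.147, -0.004]
force: [0.2, -0.3, -1.5]
width: 0.588
```

```bash
python3 - <<'E'
from h import *
st();print(plan(*trayw(0,-.046),.053,.0935))
E
```

```text
t 53.98 grasp [0.4675 0.1051 0.1291] yaw 0.0936 zaxis [ 0.0027  0.0005 -1.    ] F [ 0.1786 -0.3065 -1.5006] T [-0.0008  0.0332  0.0013] w 53.9608054246175 j7 -2.0045194168442104
(array([ 100.2, -221.6,   76.4]), np.float64(0.0))
```

Emit:
{"api": "move_arm", "payload": {
  "steps": [
    [15,-33,0,0],
    [38,-85,0,0],
    [61,-137,0,0],
    [84,-187,0,0],
    [100,-222,0,0],
    [100,-222,0,0],
    [100,-222,15,0],
    [100,-222,30,0],
    [100,-222,30,0]
  ]
}}

```text
clock: 55.1
position: [0.5456, 0.3336, 0.2545]
ee_rot: [3.136, 0.145, -0.005]
force: [-0.8, 0.7, -1.6]
width: 0.584
```

```bash
python3 - <<'E'
from h import *
st();print(plan(*trayw(0,-.046),.053,.0935))
b=arm.get_image("wrist")[:,:,::-1]
cv2.imwrite(f"pics/s27.png",b)
E
```

```text
t 55.1 grasp [0.5456 0.3336 0.0955] yaw 0.0925 zaxis [-0.003  -0.0028 -1.    ] F [-0.8076  0.6585 -1.6143] T [-0.0023  0.0549  0.0244] w 53.611500250020114 j7 -2.3299278150800378
(array([ 1.5, -1.5, 42.5]), np.float64(-0.001))
```

View pics/s27.png

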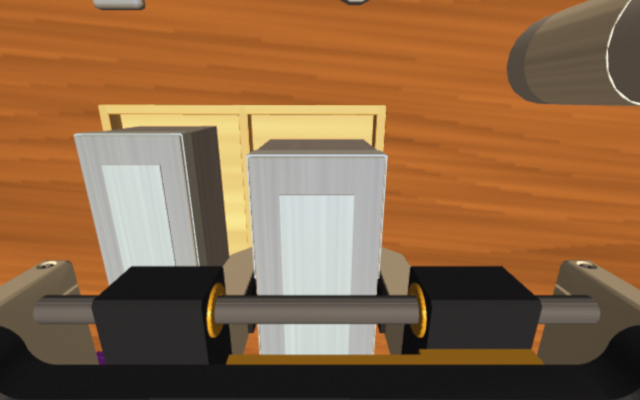

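Emit:
{"api": "move_arm", "payload": {
  "steps": [
    [1,-1,15,0],
    [1,-1,28,0],
    [1,-1,36,0],
    [1,-1,40,0],
    [1,-1,40,0]
  ]
}}

```text
clock: 55.78
position: [0.5469, 0.3364, 0.2165]
ee_rot: [3.138, 0.147, -0.0]
force: [0.7, 0.8, -1.7]
width: 0.584
```

Emit:
{"api": "move_arm", "payload": {
  "steps": [
    [0,0,0,0],
    [0,0,2,0],
    [0,0,2,0]
  ],
  "grip": 40,
  "grip_force": 4
}}

```text
clock: 56.15
position: [0.547, 0.3364, 0.2147]
ee_rot: [3.138, 0.147, 0.0]
force: [0.0, -0.6, -1.5]
width: 0.585
```

Emit:
{"api": "move_arm", "payload": {
  "steps": [
    [0,0,0,0],
    [0,0,0,0],
    [0,0,0,0],
    [0,0,-20,0],
    [-20,0,-60,0],
    [-40,0,-110,0],
    [-50,0,-140,0],
    [-50,0,-140,0],
    [-50,0,-140,0]
  ],
  "grip": 70
}}

```text
clock: 57.28
position: [0.4973, 0.3315, 0.355]
ee_rot: [3.138, 0.147, 0.001]
force: [0.4, 0.3, -1.1]
width: 0.764
```

```bash
python3 - <<'E'
from h import *
st()
b=arm.get_image("wrist")[:,:,::-1]
cv2.imwrite(f"pics/s28.png",b)
a=arm.get_image("scene")[:,:,::-1]
cv2.imwrite(f"pics/s29.png",a)
t=arm.get_image("top")[:,:,::-1]
cv2.imwrite(f"pics/s30.png",np.hstack([cv2.resize(t[120:280,130:350],None,fx=1.8,fy=1.8),cv2.resize(t[180:270,420:510],(288,288))]))
E
```

```text
t 57.27 grasp [0.4973 0.3315 0.196 ] yaw 0.0935 zaxis [ 0.0005 -0.0001 -1.    ] F [ 0.3802  0.2783 -1.0679] T [-0.004   0.0202 -0.0115] w 70.1111085988504 j7 -2.3333098085225203
```

View pics/s28.png

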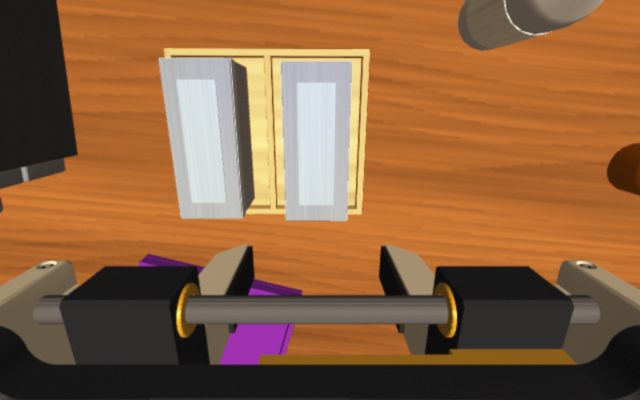

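View pics/s29.png

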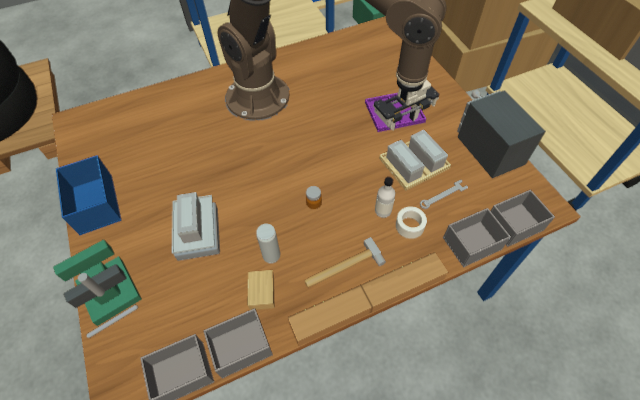

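View pics/s30.png

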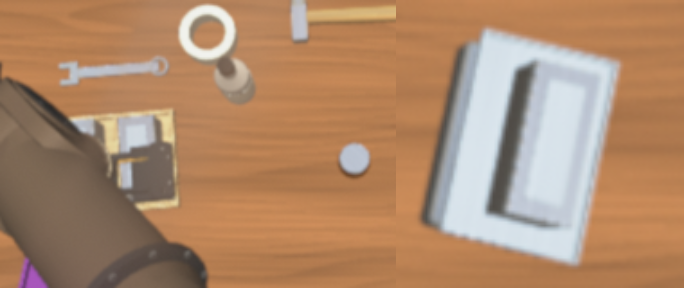

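```bash
python3 - <<'E'
from h import *
st()
for p in [(282,61),(351,62),(348,221),(285,219)]: print(trayf(wr(p,.07)))
P=[top(((x-396)/3.2+420-.3,y/3.2+180-.3),.127) for x,y in [(537,62),(614,82),(576,228),(503,212)]]
print(*fit(P,0,0))
P=[top(((x-396)/3.2+420-.3,y/3.2+180-.3),.068) for x,y in [(484,27),(620,62),(580,265),(441,232)]]
print(*fit(P,0,0))
P=[wr(p,.07) for p in [(282,61),(351,62),(348,221),(285,219)]];print(fit(P,0,0))
E
```

```text
t 57.42 grasp [0.4973 0.3314 0.1947] yaw 0.0932 zaxis [-0.0015 -0.0012 -1.    ] F [0.2245 0.2294 0.1205] T [0.005  0.0375 0.0143] w 69.97493627687192 j7 -2.333437391627254
[ 61.7455 -19.4681]
[ 61.0981 -71.7214]
[-67.8239 -73.562 ]
[-65.9529 -17.9304]
[ 0.493  -0.3769] -0.27556111981382475 [np.float64(0.12735171560708786), np.float64(0.06313778760123)] -1.8040231080552933
[ 0.4975 -0.3745] -0.23614087461900982 [np.float64(0.1824884248248818), np.float64(0.12181005283863289)] -1.8107651102717255
(array([0.544 , 0.3352]), np.float64(0.09468062646801911), [np.float64(0.12831029549230918), np.float64(0.05395712754054339)], np.float64(-1.5006356917611896))
```

```bash
python3 - <<'E'
from cell import arm
print(arm.sign_off())
E
```

```text
the job is handed in; nothing more can be done
None
```

I checked all three tins and handed the job in at 57 s. The tin with the ball is on the scale pan and the two empty tins are in the plywood tray. Sign-off gave no verdict, so this rests on my own measurements.

**How I rocked them:** the arm cannot tilt the tool. I gripped each tin loosely near one end so it swung down about the pads, tightened the grip and lifted it. I did this from both ends, each time tilting the tin about 0.4–0.5 rad and holding it level at height in between. To change ends I set each tin back on the bench for a moment, so it was not held up throughout.

**Finding the ball:** the wrist force read about 4.2 N for the right-hand tin and about 2 N for the other two, so the right-hand tin holds the ball.

**Last checks:**

| Item | Position | State |
|---|---|---|
| Tin with the ball | about 5 mm from the pan's middle | looks level; pan rim fits about 23 mm sunk |
| Left tin | tray (0, +48) mm | flat when measured after the re-set; still in its bay at the end |
| Far tin | tray (−3, −46) mm | flat |

The last scene picture showed the other things standing where they began. I compared them by eye only and did not measure their positions.

**What went wrong on the way:**
- **Left tin:** it first came down with one end on the tray's rear wall. I gripped it again and set it flat.
- **Far tin:** its first tilt was only about 0.24 rad, too little. I let it swing further, to about 0.5 rad, and lifted it again.
- **Far tin on the bench:** one lowering pressed it down with about 30 N at the wrist.

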